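# Press filter plungers home on a cross-slide bench press

### The job

Put every filter pot standing on the bench into a pocket of the press's sliding table, and slide the forked stop gauge fully home into the slot on top of the press head before you press anything. Then move the table so that each pot in turn sits with its plunger under the nose of the press, let go of the table, and push the red palm knob straight down until its collar stops on the gauge, so that every plunger ends up below its rim and none is driven too deep. Finish with the table pulled all the way out towards the robot, every pot upright in its pocket, the gauge left home in the slot, and the bottles nearby left where they stand.

Things in the scene. Friction and masses are not known exactly. Their poses are not given: they have to be found in the camera images.
- press: Grey C-frame bench press with cross slide, fixed, 390 x 130 mm. Origin on the bench under the vertical ram axis; x points from the open front to the column, y to the left seen from the front, z up. Column starts 116 mm behind the ram axis; the head arm is 60 mm wide, z 126 to 150 mm, and ends 40 mm in front of the ram axis (press x = -40 mm).
- slot_home (a point): Point on the head's top face, on the ram axis. The slot is a channel along press x: floor 150 mm above the bench, two cheeks 14 mm high, 44 mm apart inside, their front ends at press x = -40 mm, open to the front. The 12 mm ram shaft passes through it. The gauge is home when its origin is here and its shoulder rests against the front of the cheeks.
- knob_top (a point): Centre of the top of the ram's red palm knob (46 mm diameter), 232 mm above the bench at rest. Push it straight down: 3 N starts it, 9 N with a plunger moving; a spring lifts it again. The ram's collar (36 mm diameter, underside 46 mm above the slot floor at rest) stops on the gauge after 38 mm, or on the bare head after 46 mm, which is too deep.
- nose_tip (a point): Lowest point of the ram: steel nose, 7 mm wide at the tip and widening to 12 mm diameter 12 mm higher, 118 mm above the bench at rest. It must enter a pot's 20 mm mouth; 4 mm off centre is the most that still goes in.
- saddle (a joint): Travel of the table along the press's x axis in m, -0.165 (pulled all the way out towards the robot) to 0.040; 0 when the table centre is under the ram axis. Slides with about 2 N and stays where it is left.
- table (a joint): Travel of the table along the press's y axis in m, -0.045 to 0.045; 0 when the table centre is in line with the ram. Slides with about 2 N and stays where it is left.
- handle (a point): Centre of the top of the table's black upright grip knob, 22 mm diameter, top 96 mm above the bench, knob from 60 to 96 mm. It stands on a bracket 120 mm to the left of and 30 mm in front of the table centre; grip it from above and move it horizontally to move the table along both slides.
- pocket0 (a point): Centre of the floor of a round pocket in the aluminium table (136 x 136 mm, top 54 mm above the bench): 44 mm diameter, 14 mm deep, floor 40 mm above the bench; the front left of four at 66 mm pitch.
- pocket1 (a point): Centre of the floor of a round pocket in the aluminium table (136 x 136 mm, top 54 mm above the bench): 44 mm diameter, 14 mm deep, floor 40 mm above the bench; the front right of four at 66 mm pitch.
- pocket2 (a point): Centre of the floor of a round pocket in the aluminium table (136 x 136 mm, top 54 mm above the bench): 44 mm diameter, 14 mm deep, floor 40 mm above the bench; the back left of four at 66 mm pitch.
- pocket3 (a point): Centre of the floor of a round pocket in the aluminium table (136 x 136 mm, top 54 mm above the bench): 44 mm diameter, 14 mm deep, floor 40 mm above the bench; the back right of four at 66 mm pitch.
- gauge: Forked steel stop gauge with yellow tab, loose, 180 g. Origin under the blade at the point that lies on the ram axis when home; x points to the fork tips. Blade 8 mm thick, 40 mm wide; two tines with a 16 mm gap reach to x = +45 mm, the gap ends at x = -8 mm; shoulder bar 62 mm wide, 14 mm high, front face at x = -40 mm; tail to x = -76 mm. Lies flat on the bench at the start.
- gauge_tab (a point): Centre of the top of the gauge's upright yellow grip tab, at gauge x = -61 mm, 50 mm above the underside; the tab is 22 mm long along x, 14 mm thick along y and 42 mm high.
- pot_blue: Amber filter pot with white collar and blue plunger, loose, 120 g; may be absent. Round, 40 mm outside diameter, rim 48 mm high, 20 mm mouth; with its raised plunger 66 mm high. Origin in the centre of the underside, z up.
- pot_yellow: Amber filter pot with white collar and yellow plunger, loose, 120 g; may be absent. Round, 40 mm outside diameter, rim 48 mm high, 20 mm mouth; with its raised plunger 66 mm high. Origin in the centre of the underside, z up.
- pot_green: Amber filter pot with white collar and green plunger, loose, 120 g; may be absent. Round, 40 mm outside diameter, rim 48 mm high, 20 mm mouth; with its raised plunger 66 mm high. Origin in the centre of the underside, z up.
- pot_white: Amber filter pot with white collar and white plunger, loose, 120 g; may be absent. Round, 40 mm outside diameter, rim 48 mm high, 20 mm mouth; with its raised plunger 66 mm high. Origin in the centre of the underside, z up.
- top_blue (a point): Centre of the top of the blue plunger (18 mm diameter, black dot in the middle): 66 mm above the pot's underside before pressing, 40 mm (8 mm below the rim) when pressed correctly, 35 mm or less is too deep. Pushes down with about 4 N and stays.
- top_yellow (a point): Centre of the top of the yellow plunger (18 mm diameter, black dot in the middle): 66 mm above the pot's underside before pressing, 40 mm (8 mm below the rim) when pressed correctly, 35 mm or less is too deep. Pushes down with about 4 N and stays.
- top_green (a point): Centre of the top of the green plunger (18 mm diameter, black dot in the middle): 66 mm above the pot's underside before pressing, 40 mm (8 mm below the rim) when pressed correctly, 35 mm or less is too deep. Pushes down with about 4 N and stays.
- top_white (a point): Centre of the top of the white plunger (18 mm diameter, black dot in the middle): 66 mm above the pot's underside before pressing, 40 mm (8 mm below the rim) when pressed correctly, 35 mm or less is too deep. Pushes down with about 4 N and stays.
- bottle_100: Clear 100 ml bottle with blue cap, 58 mm diameter, 116 mm high, bystander. Origin in the centre of the underside.
- dropping_bottle: White dropping bottle with red collar, 49 mm diameter, 138 mm high, bystander. Origin in the centre of the underside.
Things that resemble listed ones, but are neither listed nor needed, are in the scene too. What is shaped like the pot_white but turquoise is not meant.

How it is judged (in metres and radians):
On the way, in this order (a step that is already met when the one before it is completed fails the run):
1. the stop gauge is fully home in the slot while every plunger is still up (horizontal distance between gauge and slot_home below 0.006 m and distance between gauge and slot_home below 0.008 m and angle between the x axis of gauge and the x axis of press, either way round below 0.12 rad and z of top_blue in the frame of pot_blue above 0.06 m and z of top_yellow in the frame of pot_yellow above 0.06 m and z of top_green in the frame of pot_green above 0.06 m and z of top_white in the frame of pot_white above 0.06 m), for 0.2 s.
2. every pot stands in a pocket with its plunger pressed to the gauge's depth (z of top_blue in the frame of pot_blue between 0.0355 and 0.044 m and (distance between pot_blue and pocket0 below 0.007 m or distance between pot_blue and pocket1 below 0.007 m or distance between pot_blue and pocket2 below 0.007 m or distance between pot_blue and pocket3 below 0.007 m) and angle between each of pot_blue, pot_yellow, pot_green, pot_white's own z axis and vertical below 0.1 rad and z of top_yellow in the frame of pot_yellow between 0.0355 and 0.044 m and (distance between pot_yellow and pocket0 below 0.007 m or distance between pot_yellow and pocket1 below 0.007 m or distance between pot_yellow and pocket2 below 0.007 m or distance between pot_yellow and pocket3 below 0.007 m) and z of top_green in the frame of pot_green between 0.0355 and 0.044 m and (distance between pot_green and pocket0 below 0.007 m or distance between pot_green and pocket1 below 0.007 m or distance between pot_green and pocket2 below 0.007 m or distance between pot_green and pocket3 below 0.007 m) and z of top_white in the frame of pot_white between 0.0355 and 0.044 m and (distance between pot_white and pocket0 below 0.007 m or distance between pot_white and pocket1 below 0.007 m or distance between pot_white and pocket2 below 0.007 m or distance between pot_white and pocket3 below 0.007 m)), for 0.2 s.
3. the table is pulled all the way out (value of joint saddle below -0.155 m), for 0.2 s.
At the end, for the whole second after the job is handed in: Every pot present stands upright (0.1 rad) in a pocket (within 7 mm of its floor centre), plunger top 35.5 to 44 mm above the pot's underside; gauge home in the slot (6 mm, 0.12 rad); table pulled out (saddle below -0.155 m); all released and at rest (all of step 2 and horizontal distance between gauge and slot_home below 0.006 m and distance between gauge and slot_home below 0.008 m and angle between the x axis of gauge and the x axis of press, either way round below 0.12 rad and value of joint saddle below -0.155 m and linear speed of each of gauge, pot_blue, pot_yellow, pot_green, pot_white below 0.02 m/s); the robot touches nothing.
It fails at once if a plunger is driven too deep (z of top_blue in the frame of pot_blue below 0.0345 m or z of top_yellow in the frame of pot_yellow below 0.0345 m or z of top_green in the frame of pot_green below 0.0345 m or z of top_white in the frame of pot_white below 0.0345 m).
It fails at once if a bystander bottle is moved more than 30 mm or tipped (distance of any of bottle_100, dropping_bottle from where it was at the start of the episode above 0.03 m or angle between any of bottle_100, dropping_bottle's own z axis and vertical above 0.5 rad).
Of pot_blue, pot_yellow, pot_green, pot_white only 2 to 3 are there at a start; the rules pass over those that are not, and their reading is None.
At some moment in a run one of pot_blue, pot_yellow, pot_green, pot_white may be knocked a few centimetres aside while the robot is not near it.
Once in a run the grip may slacken for a moment while it holds something.
It also fails if it takes over 210 s, if anything falls off the work surface, if the arm or the gripper's body presses on something with over 40 N, if the wrist force passes 120 N, or if a joint passes its speed limit or range.

### The arm

A 6-joint arm with a two-finger parallel gripper is mounted at the origin on a cart in front of the work surface, level with it; the furniture and walls round the work are solid. World frame = base frame: x ahead of the robot, y to its left, z up, the work surface at z = 0. Lengths are in mm, angles in rad, forces in N, time in s.
With the tool pointing down it reaches from about 275 to 1000 mm from the base axis. Payload 8.4 kg.
Tool frame: the origin (TCP) lies on the centre line of the jaws, within the pads' length; the fingertips stand 25 mm ahead of it and the grasp point (between the pads) lies 6 mm ahead of it; z points along the fingers, x is the direction in which the jaws open and shut, and the axes are right-handed (so a half turn about z gives the same grasp; the last joint's range is limited). The gripper opens to 85 mm and grips with 20 to 120 N. Pads are 22 mm wide; open, the fingers measure 114 mm over their backs; the gripper's body (76 mm by 85 mm) begins 54 mm behind the grasp point. The pads swing forward as they close: fully open they stand 13 mm farther back than shut.
Start: joints at [1.142, 0.353, 1.633, -0, 1.155, -0.002], TCP at [258.724, 568.938, 256.281] pointing down, gripper open.
Joint ranges: [-2.63, 2.63], [-0.92, 2.1], [0.06, 2.66], [-1.3, 4.44], [0, 2.69], [-3.02, 3.02]. Speed limits (rad/s): [2.22, 2.22, 2.79, 3.14, 3.14, 3.14].

### API

Orientations are given as [roll, pitch, yaw] about the fixed x, y, z axes, in that order (R = Rz(yaw) Ry(pitch) Rx(roll)).
In Python, from rig import r gives the robot as it stands. The module is installed in compiled form; this text tells all that it offers.
- The arm moves only by the tool jog_arm, never from a script. Its argument "deltas" is a list of rows, each an object with "gripper": the gripper command: -1 is fully open, 1 is shut, values between are in proportion; "translation": the shift along the world's x, y, z in units of 10 cm (1.0 is 10 cm), a list of three; "dr": the turn, a rotation vector about the world's x, y, z in units of pi/2 rad (1.0 is pi/2 rad), a list of three. In form: [{"gripper": gripper, "translation": [x, y, z], "dr": [wx, wy, wz]}, ...]. A call has 1 to 12 rows; each row shifts and turns the commanded pose from where the row before left it; what a row does not reach is not made up. A row lasts 1/12 s, in which the tool goes at most 41.7 mm and 7.16 degrees, less where a joint would pass 70% of its speed; a pose out of reach is approached as far as the arm can. A call with a number of a shift or a turn outside -1 to 1 is refused whole. A call with a gripper value outside its range is refused whole. The fingers move at their own pace and stop on an object; "squeeze" is the grip in N (left out, the last holds). Time passes only in rows, so rows that do not move let the fingers close. It gives the time, the measured TCP pose, the force and the opening at its end, in the units of the state.
- r.sense(): the state, without advancing time (a new reading comes with each control period).
- r.grab_frame(name): name is "scene" or "top"; returns the picture (420x560x3 uint8, blue, green, red); there is no depth.
- r.calibration(name): a dict with "mtx" (3x3 intrinsics, pixels), "k1" (the pictures are not rectified: a ray, as slopes to the right and down, at radius r is drawn at 1 + k1 r^2 times it, then the intrinsics apply), "world_from_camera" (4x4, takes a point from camera to world coordinates). Camera axes: x right, y down, z forward; pixel columns grow to the right and rows downward; lengths in mm; the calibration is good to about 2 mm. A picture is of the moment at which its call begins. calibration takes no time and is no camera call.
- r.sign_off(): hands the job in, once; it reports no verdict.
The state is a dict: "clock": time; "qpos": joint angles; "qvel": joint speeds; "joint_efforts": joint torques, N m; "eef_pos": TCP position; "tcp_rot": TCP orientation; "contact_force": force on the tool from outside, world axes, zero at the start; "wrist_torque": the same for the moment, N m; "opening": opening from 0.0 (shut) to 1.0 (fully open).
Only numpy, scipy, OpenCV 4.12 (cv2) and the standard library are available. Lean on these libraries where they do the work, as an engineer would, in place of code of your own. Each camera call takes 0.05 s, during which the arm holds its last target. There are 200 camera calls.

## Working session

There is one attempt and no reset: what is moved stays moved. The work goes in short steps, Python scripts to look and compute and a tool call to move; the robot and the scene stay as the last step left them, time stands still between calls to the robot, and variables do not carry over. Pictures are saved under pics/ and viewed, about 12 in all and at most 16, crops included, and the job is handed in when it is done.

Besides the shell and the picture viewer there is one more tool, called after ">>>" in YAML: its name, and indented under it one key for each argument. jog_arm: Moves the arm, as the interface text tells. Shifts and turns lie within -1 to 1; 1 stands for 10 cm of shift or pi/2 rad of turn. Its arguments: {"type":"object","properties":{"deltas":{"type":"array"},"squeeze":{"type":"number"}},"required":["deltas"]}

```bash
mkdir -p pics
cat > h.py <<'E'
import numpy as np, cv2
from rig import r
def cal(n):
    c=r.calibration(n); return np.array(c["mtx"]),c["k1"],np.array(c["world_from_camera"])
def ray(n,u,v):
    K,k,T=cal(n); d=np.array([(u-K[0,2])/K[0,0],(v-K[1,2])/K[1,1]]); s=d.copy()
    for _ in range(30): s=d/(1+k*(s@s))
    return T[:3,3],T[:3,:3]@np.array([s[0],s[1],1])
def atz(n,u,v,z):
    o,d=ray(n,u,v); return o+d*(z-o[2])/d[2]
def proj(n,p):
    K,k,T=cal(n); q=T[:3,:3].T@(np.array(p)-T[:3,3]); s=q[:2]/q[2]; s=s*(1+k*(s@s))
    return K[0,0]*s[0]+K[0,2],K[1,1]*s[1]+K[1,2]
def snap(n,f,crop=None,size=None):
    im=r.grab_frame(n); cv2.imwrite(f"pics/{f}_raw.png",im)
    if crop: x,y,w,h=crop; im=im[y:y+h,x:x+w]
    if size: im=cv2.resize(im,size,interpolation=cv2.INTER_CUBIC)
    cv2.imwrite(f"pics/{f}.png",im)
E
python3 - <<'E'
from h import *
np.set_printoptions(precision=3,suppress=True)
for n in("scene","top"): snap(n,n+"0",None,(800,600)); print(n,*cal(n))
print(r.sense())
E
```

```text
scene [[396.405   0.    274.269]
 [  0.    396.405 211.734]
 [  0.      0.      1.   ]] 0.004299828822480831 [[   0.526   -0.549    0.65  -168.29 ]
 [  -0.851   -0.344    0.398 -512.251]
 [   0.005   -0.762   -0.647  899.148]
 [   0.       0.       0.       1.   ]]
top [[403.555   0.    278.902]
 [  0.    403.555 210.573]
 [  0.      0.      1.   ]] -0.006138792065261721 [[   0.017   -0.998    0.061  503.747]
 [  -1.      -0.017   -0.006  -39.218]
 [   0.007   -0.061   -0.998 1322.637]
 [   0.       0.       0.       1.   ]]
{'clock': 0.1, 'qpos': array([ 1.142,  0.354,  1.634, -0.   ,  1.155, -0.002]), 'qvel': array([ 0.   ,  0.001, -0.001,  0.002, -0.001, -0.   ]), 'joint_efforts': array([ -0.   , -60.636, -34.282,  -0.   ,   0.004,   0.   ]), 'eef_pos': array([258.557, 568.587, 255.644]), 'tcp_rot': array([3.142, 0.001, 1.144]), 'contact_force': array([-0.576, -1.228, -0.032]), 'wrist_torque': array([-0.023,  0.014, -0.053]), 'opening': 1.006509758658627}
```

View pics/scene0.png

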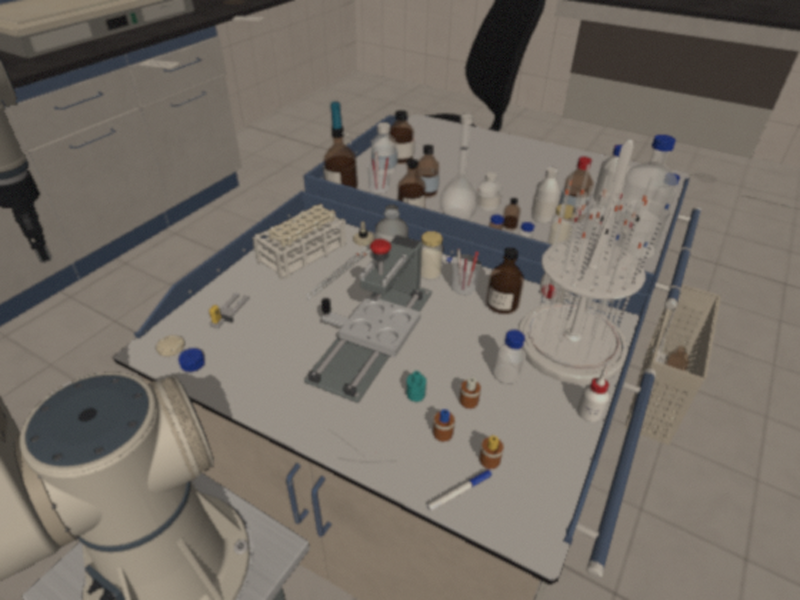

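View pics/top0.png

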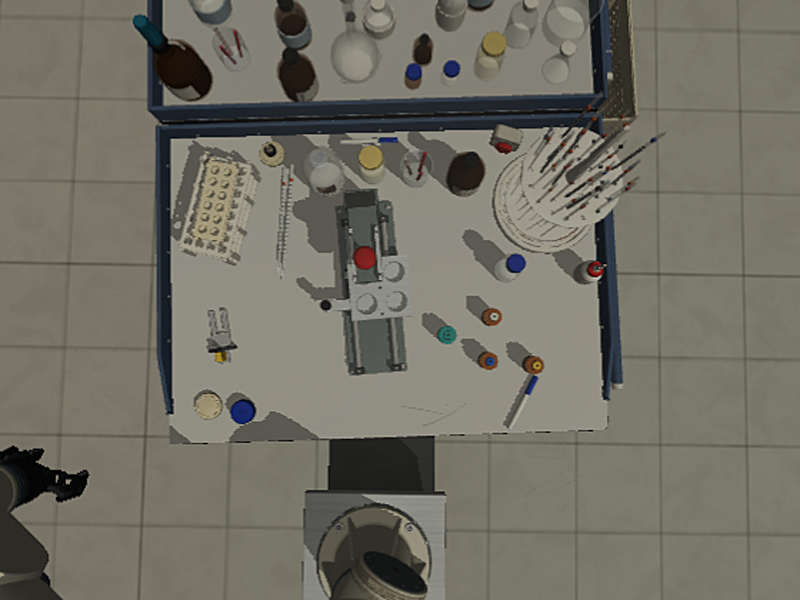

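The scene shows three pots: white (491,316 in the 800-px top view), blue (487,361) and yellow (534,365). The turquoise one is the decoy. The gauge is at (219,335), the press knob at (365,257) and the handle at (325,305).

Run:
```python
from h import *
im=cv2.imread("pics/top0_raw.png")[125:270,140:400]
cv2.imwrite("pics/c1.png",cv2.resize(im,None,fx=3.07,fy=4.1/4.1*3.07,interpolation=cv2.INTER_CUBIC))
a=cv2.imread("pics/scene0_raw.png")
b=cv2.resize(a[160:290,140:300],(480,390),interpolation=cv2.INTER_CUBIC)
c=cv2.resize(a[225:335,270:370],(300,330),interpolation=cv2.INTER_CUBIC); c=cv2.copyMakeBorder(c,0,60,0,0,0)
cv2.imwrite("pics/c2.png",np.hstack([b,c]))
```

```text
(no output)
```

View pics/c1.png

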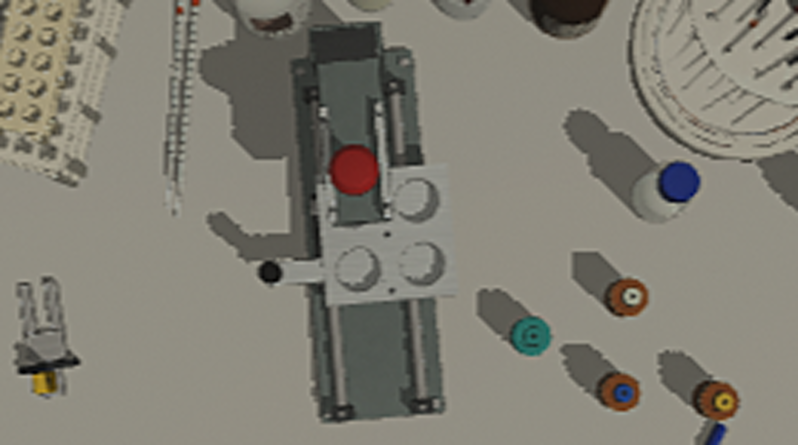

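View pics/c2.png

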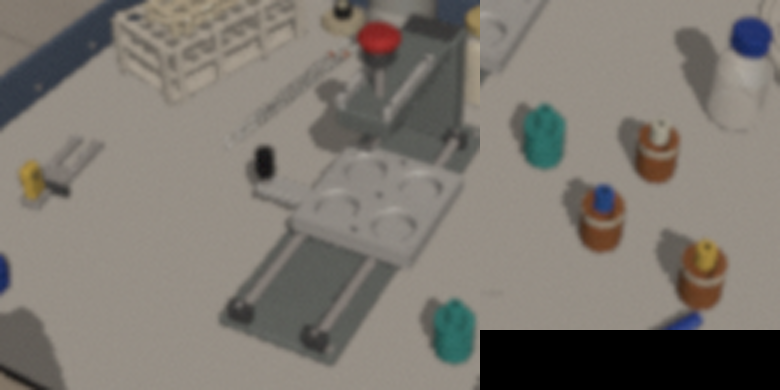

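Run:
```python
from h import *
np.set_printoptions(precision=1,suppress=True)
P={}
for n,u,v,z in [("knob",354,169,232),("handle",270,272,96),("p0",357,268,54),("p1",421,263,54),("p3",416,199,54),("tabFL",327,306,54),("tabFR",454,295,54),("tabBR",446,165,54),("baseFL",322,420,10),("baseFR",444,410,10),("white",632,297,66),("blue",623,393,66),("yellow",724,401,66),("gtab",44,382,50),("tineL",27,285,8),("tineR",50,280,8),("shL",20,368,14),("shR",78,360,14),("b100",680,182,116),("turq",531,336,66)]:
    P[n]=atz("top",140+u/3.07,125+v/3.07,z); print(n,P[n])
def ang(a,b): d=P[b]-P[a]; return np.degrees(np.arctan2(d[1],d[0]))
print(ang("p1","p0")-90,ang("p1","p3"),ang("tabFR","tabFL")-90,ang("tabFR","tabBR"),ang("baseFR","baseFL")-90, ang("shR","shL")-90)
m=(P["tineL"]+P["tineR"])/2; s=(P["shL"]+P["shR"])/2; print("gauge ang",np.degrees(np.arctan2(*(m-s)[1::-1])))
# scene check
for n,u,v,z in [("knob",140+380/3,160+33/3,232),("handle",140+265/3,160+150/3,96),("gtab",140+32/3,160+168/3,50),("white",270+180/3,225+125/3,66),("blue",270+124/3,225+188/3,66),("yellow",270+226/3,225+245/3,66),("p0",140+332/3,160+208/3,54),("p1",140+394/3,160+224/3,54),("p3",140+420/3,160+187/3,54),("p2",140+365/3,160+170/3,54)]: print("scene",n,atz("scene",u,v,z))
```

```text
knob [652.5  20.  232. ]
handle [566.9 108.4  96. ]
p0 [574.7  24.5  54. ]
p1 [580.9 -41.   54. ]
p3 [646.8 -34.8  54. ]
tabFL [535.2  54.4  54. ]
tabFR [548.7 -75.4  54. ]
tabBR [682.6 -65.1  54. ]
baseFL [416.2  60.3  10. ]
baseFR [428.8 -68.   10. ]
white [ 549.3 -255.9   66. ]
blue [ 452.  -247.5   66. ]
yellow [ 445.6 -349.8   66. ]
gtab [452.8 342.   50. ]
tineL [553.2 376.2   8. ]
tineR [558.9 352.    8. ]
shL [465.5 378.5  14. ]
shR [475.  317.9  14. ]
b100 [ 661.1 -293.7  116. ]
turq [ 508.  -153.7   66. ]
5.460137194350665 5.435293045070998 5.925305329630518 4.404336225360373 5.602337877799755 8.826576337897606
gauge ang 10.520416474131034
scene knob [648.2  14.4 232. ]
scene handle [569.  107.8  96. ]
scene gtab [452.6 339.2  50. ]
scene white [ 549.6 -257.1   66. ]
scene blue [ 456.3 -247.2   66. ]
scene yellow [ 448.1 -348.5   66. ]
scene p0 [569.1  24.7  54. ]
scene p1 [582.9 -42.9  54. ]
scene p3 [645.9 -36.1  54. ]
scene p2 [637.9  28.5  54. ]
```

>>> jog_arm:
  deltas:
    - {"gripper":0,"translation":[0.243,-0.284,0],"dr":[0,0,0.049]}
    - {"gripper":0,"translation":[0.243,-0.284,0],"dr":[0,0,0.049]}
    - {"gripper":0,"translation":[0.243,-0.284,0],"dr":[0,0,0.049]}
    - {"gripper":0,"translation":[0.243,-0.284,0],"dr":[0,0,0.049]}
    - {"gripper":0,"translation":[0.243,-0.284,0],"dr":[0,0,0.049]}
    - {"gripper":0,"translation":[0.243,-0.284,0],"dr":[0,0,0.049]}
    - {"gripper":0,"translation":[0.243,-0.284,0],"dr":[0,0,0.049]}
    - {"gripper":0,"translation":[0.243,-0.284,0],"dr":[0,0,0.049]}
    - {"gripper":0,"translation":[0,0,-0.35],"dr":[0,0,0]}
    - {"gripper":0,"translation":[0,0,-0.35],"dr":[0,0,0]}
    - {"gripper":0,"translation":[0,0,-0.35],"dr":[0,0,0]}
    - {"gripper":0,"translation":[0,0,-0.35],"dr":[0,0,0]}
  squeeze: 40

```text
clock: 1.1
eef_pos: [453.3, 341.2, 114.9]
tcp_rot: [3.141, -0.0, 1.759]
contact_force: [0.2, 0.8, 0.1]
opening: 0.502
```

Run:
```python
from h import *
snap("scene","s1",(90,120,130,130),(600,600))
print(proj("scene",[453.3,341.2,90]),proj("scene",[453.3,341.2,50]))
```

```text
(np.float64(147.92916068939127), np.float64(206.20284238187034)) (np.float64(150.39379447191195), np.float64(215.66255234370377))
```

View pics/s1.png

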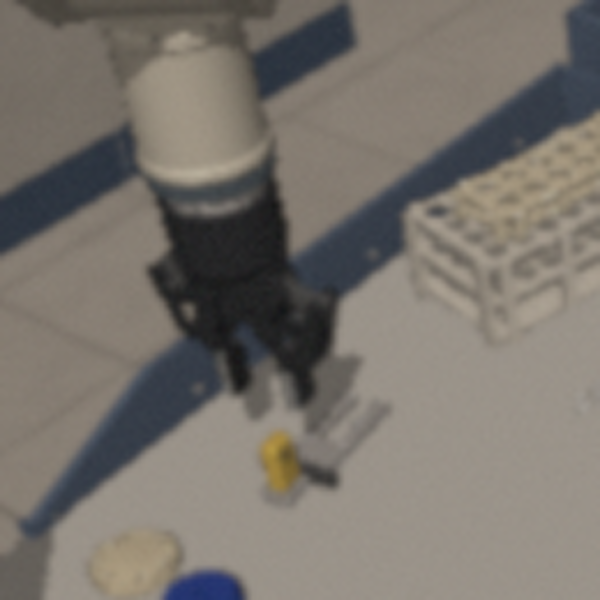

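The view shows the tab top at (280,437), where I predicted it, with the fingers straddling it. Next I descend and grip.

>>> jog_arm:
  deltas:
    - {"gripper":0,"translation":[0,0,-0.25],"dr":[0,0,0]}
    - {"gripper":0,"translation":[0,0,-0.25],"dr":[0,0,0]}
    - {"gripper":0,"translation":[0,0,-0.19],"dr":[0,0,0]}
    - {"gripper":0,"translation":[0,0,0],"dr":[0,0,0]}
    - {"gripper":1,"translation":[0,0,0],"dr":[0,0,0]}
    - {"gripper":1,"translation":[0,0,0],"dr":[0,0,0]}
    - {"gripper":1,"translation":[0,0,0],"dr":[0,0,0]}
    - {"gripper":1,"translation":[0,0,0],"dr":[0,0,0]}
    - {"gripper":1,"translation":[0,0,0],"dr":[0,0,0]}
    - {"gripper":1,"translation":[0,0,0],"dr":[0,0,0]}
  squeeze: 70

```text
clock: 1.98
eef_pos: [454.1, 342.5, 49.0]
tcp_rot: [3.139, -0.001, 1.76]
contact_force: [-0.8, -0.1, 7.4]
opening: 0.147
```

>>> jog_arm:
  deltas:
    - {"gripper":1,"translation":[0,0,0.3],"dr":[0,0,0]}
    - {"gripper":1,"translation":[0,0,0.35],"dr":[0,0,0]}
    - {"gripper":1,"translation":[0,0,0.35],"dr":[0,0,0]}
    - {"gripper":1,"translation":[0,0,0.35],"dr":[0,0,0]}
    - {"gripper":1,"translation":[0,0,0.35],"dr":[0,0,0]}
    - {"gripper":1,"translation":[0,0,0],"dr":[0,0,0]}
    - {"gripper":1,"translation":[0,0,0],"dr":[0,0,0]}
    - {"gripper":1,"translation":[0,0,0],"dr":[0,0,0]}

```text
clock: 2.65
eef_pos: [452.6, 341.3, 217.1]
tcp_rot: [-3.141, 0.0, 1.76]
contact_force: [-0.2, -0.2, -3.1]
opening: 0.149
```

Run:
```python
from h import *
np.set_printoptions(precision=1,suppress=True)
for n in("top","scene"):
    im=cv2.imread(f"pics/{n}0_raw.png").astype(int)
    b,g,rr=im[...,0],im[...,1],im[...,2]
    m=((rr>90)&(rr>2*g)&(rr>2*b)).astype(np.uint8)
    k,l,st,c=cv2.connectedComponentsWithStats(m)
    for i in range(1,k):
        if st[i,4]>60:
            u,v=c[i]; print(n,st[i],c[i],atz(n,u,v,226))
```

```text
top [249 174  14  14 168] [255.4 180.4] [652.2  19.9 226. ]
scene [259 168  14  10 110] [265.8 172.4] [647.9  17.4 226. ]
```

>>> jog_arm:
  deltas:
    - {"gripper":1,"translation":[0.034,-0.338,0],"dr":[0,0,-0.006]}
    - {"gripper":1,"translation":[0.034,-0.338,0],"dr":[0,0,-0.006]}
    - {"gripper":1,"translation":[0.034,-0.338,0],"dr":[0,0,-0.006]}
    - {"gripper":1,"translation":[0.034,-0.338,0],"dr":[0,0,-0.006]}
    - {"gripper":1,"translation":[0.034,-0.338,0],"dr":[0,0,-0.006]}
    - {"gripper":1,"translation":[0.034,-0.338,0],"dr":[0,0,-0.006]}
    - {"gripper":1,"translation":[0.034,-0.338,0],"dr":[0,0,-0.006]}
    - {"gripper":1,"translation":[0.034,-0.338,0],"dr":[0,0,-0.006]}
    - {"gripper":1,"translation":[0.034,-0.338,0],"dr":[0,0,-0.006]}
    - {"gripper":1,"translation":[0.034,-0.338,-0.08],"dr":[0,0,-0.006]}
    - {"gripper":1,"translation":[0,0,0],"dr":[0,0,0]}
    - {"gripper":1,"translation":[0,0,0],"dr":[0,0,0]}

```text
clock: 3.65
eef_pos: [485.7, 2.1, 207.3]
tcp_rot: [-3.138, -0.0, 1.662]
contact_force: [-0.5, -0.1, -2.9]
opening: 0.156
```

Run:
```python
from h import *
a=r.grab_frame("top"); b=r.grab_frame("scene"); cv2.imwrite("pics/t2_raw.png",a); cv2.imwrite("pics/s2_raw.png",b)
f=lambda im,x,y:cv2.resize(im[y:y+100,x:x+66],(396,600),interpolation=cv2.INTER_CUBIC)
cv2.imwrite("pics/p2.png",np.hstack([f(a,225,140),f(b,220,130)]))
print(r.sense()["eef_pos"])
```

```text
[486.26077654   3.92988095 208.12230865]
```

View pics/p2.png

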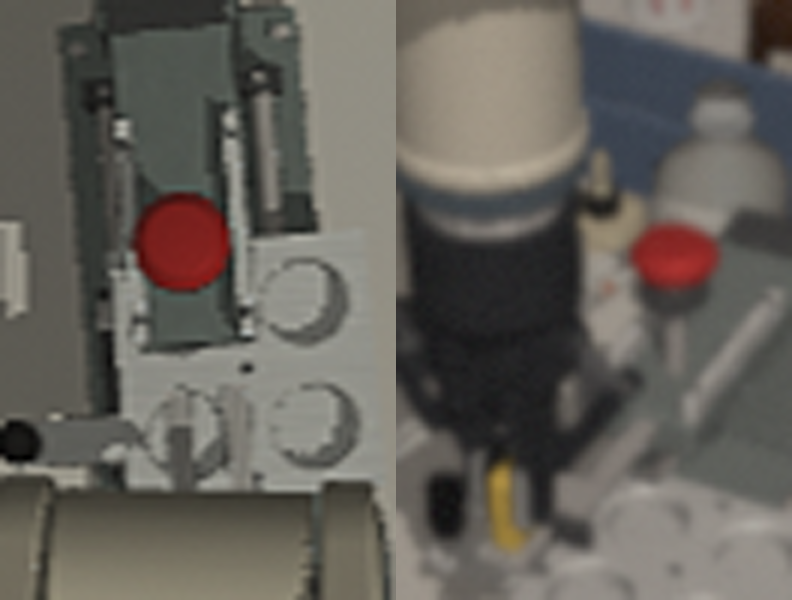

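Run:
```python
from h import *
np.set_printoptions(precision=1,suppress=True)
for n,u,v,z in [("tip",208.5,390,167),("tL",181,390,167),("tR",235,388,167),("tineRear",211,488,167),("slotF",192.5,322,164),("slotB",176.5,125,164),("armFL",143,352,150),("armFR",237,340,150)]: print(n,atz("top",225+u/6,140+v/6,z))
im=cv2.imread("pics/t2_raw.png")
cv2.imwrite("pics/p3.png",cv2.resize(im[180:224,235:285],(800,704),interpolation=cv2.INTER_LANCZOS4)[:600])
```

```text
tip [589.5   9.3 167. ]
tL [589.3  22.4 167. ]
tR [590.7  -3.4 167. ]
tineRear [542.6   7.2 167. ]
slotF [622.3  17.7 164. ]
slotB [717.7  27.4 164. ]
armFL [608.7  42.2 150. ]
armFR [615.4  -3.4 150. ]
```

View pics/p3.png

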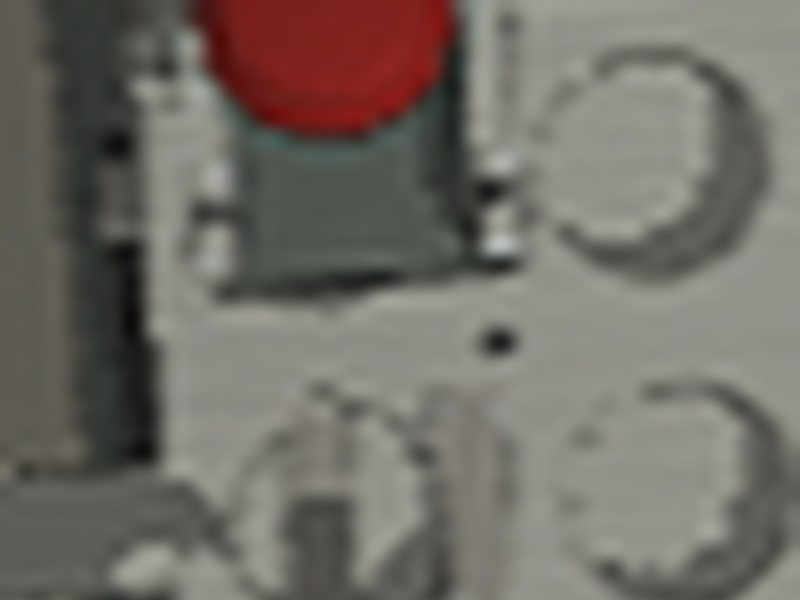

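>>> jog_arm:
  deltas:
    - {"gripper":1,"translation":[0,0.03,-0.05],"dr":[0,0,0.002]}
    - {"gripper":1,"translation":[0,0,0],"dr":[0,0,0]}
    - {"gripper":1,"translation":[0,0,0],"dr":[0,0,0]}
    - {"gripper":1,"translation":[0.05,0.005,0],"dr":[0,0,0]}
    - {"gripper":1,"translation":[0.05,0.005,0],"dr":[0,0,0]}
    - {"gripper":1,"translation":[0.05,0.005,0],"dr":[0,0,0]}
    - {"gripper":1,"translation":[0.05,0.005,0],"dr":[0,0,0]}
    - {"gripper":1,"translation":[0.05,0.005,0],"dr":[0,0,0]}
    - {"gripper":1,"translation":[0.05,0.005,0],"dr":[0,0,0]}
    - {"gripper":1,"translation":[0,0,0],"dr":[0,0,0]}
    - {"gripper":1,"translation":[0,0,0],"dr":[0,0,0]}

```text
clock: 4.67
eef_pos: [517.3, 9.7, 204.1]
tcp_rot: [-3.141, -0.0, 1.669]
contact_force: [-0.5, -1.1, -2.0]
opening: 0.147
```

Run:
```python
from h import *
a=r.grab_frame("top"); b=r.grab_frame("scene"); cv2.imwrite("pics/t3_raw.png",a); cv2.imwrite("pics/s3_raw.png",b)
f=lambda im,x,y,w,h:cv2.resize(im[y:y+h,x:x+w],(400,600),interpolation=cv2.INTER_LANCZOS4)
cv2.imwrite("pics/p4.png",np.hstack([f(a,238,175,32,48),f(b,232,155,60,90)]))
s=r.sense();print(s["eef_pos"],s["contact_force"],s["tcp_rot"])
```

```text
[516.87340473   9.6856449  204.16255754] [-0.02060905 -0.68620468 -2.83758663] [-3.14114537e+00 -1.36128030e-05  1.66857078e+00]
```

View pics/p4.png

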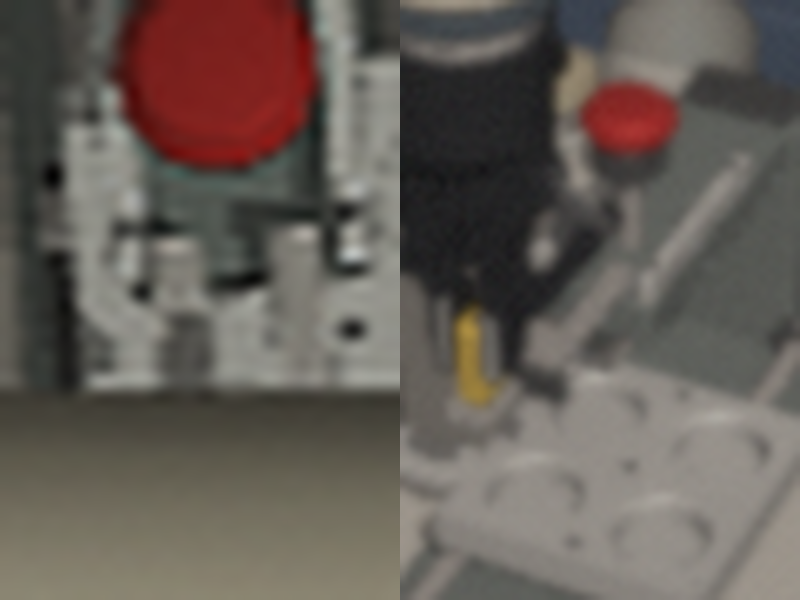

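>>> jog_arm:
  deltas:
    - {"gripper":1,"translation":[0.03,0.002,-0.015],"dr":[0,0,0]}
    - {"gripper":1,"translation":[0.05,0.005,-0.015],"dr":[0,0,0]}
    - {"gripper":1,"translation":[0.05,0.005,0],"dr":[0,0,0]}
    - {"gripper":1,"translation":[0.05,0.005,0],"dr":[0,0,0]}
    - {"gripper":1,"translation":[0.05,0.005,0],"dr":[0,0,0]}
    - {"gripper":1,"translation":[0.05,0.005,0],"dr":[0,0,0]}
    - {"gripper":1,"translation":[0.05,0.005,0],"dr":[0,0,0]}
    - {"gripper":1,"translation":[0.05,0.005,0],"dr":[0,0,0]}
    - {"gripper":1,"translation":[0.05,0.005,0],"dr":[0,0,0]}
    - {"gripper":1,"translation":[0.05,0.005,0],"dr":[0,0,0]}
    - {"gripper":1,"translation":[0.05,0.005,0],"dr":[0,0,0]}
    - {"gripper":1,"translation":[0.05,0.005,0],"dr":[0,0,0]}

```text
clock: 5.77
eef_pos: [575.6, 15.5, 201.3]
tcp_rot: [-3.142, 0.0, 1.669]
contact_force: [-0.3, 0.3, -2.4]
opening: 0.15
```

>>> jog_arm:
  deltas:
    - {"gripper":1,"translation":[0.02,0.002,-0.01],"dr":[0,0,0]}
    - {"gripper":1,"translation":[0.02,0.002,-0.01],"dr":[0,0,0]}
    - {"gripper":1,"translation":[0.02,0.002,0],"dr":[0,0,0]}
    - {"gripper":1,"translation":[0.02,0.002,0],"dr":[0,0,0]}
    - {"gripper":1,"translation":[0.02,0.002,0],"dr":[0,0,0]}
    - {"gripper":1,"translation":[0.02,0.002,0],"dr":[0,0,0]}
    - {"gripper":1,"translation":[0,0,0],"dr":[0,0,0]}
    - {"gripper":1,"translation":[0,0,0],"dr":[0,0,0]}

```text
clock: 6.43
eef_pos: [587.2, 16.6, 199.2]
tcp_rot: [-3.142, 0.0, 1.669]
contact_force: [-0.0, -0.3, -2.6]
opening: 0.15
```

>>> jog_arm:
  deltas:
    - {"gripper":1,"translation":[0.02,0.002,-0.01],"dr":[0,0,0]}
    - {"gripper":1,"translation":[0.02,0.002,0],"dr":[0,0,0]}
    - {"gripper":1,"translation":[0.02,0.002,0],"dr":[0,0,0]}
    - {"gripper":1,"translation":[0,0,0],"dr":[0,0,0]}

```text
clock: 6.77
eef_pos: [592.9, 17.2, 199.0]
tcp_rot: [-3.141, 0.0, 1.669]
contact_force: [-4.3, -0.9, 6.2]
opening: 0.142
```

>>> jog_arm:
  deltas:
    - {"gripper":1,"translation":[0.015,0.0015,0.003],"dr":[0,0,0]}
    - {"gripper":1,"translation":[0.015,0.0015,0],"dr":[0,0,0]}
    - {"gripper":1,"translation":[0,0,0],"dr":[0,0,0]}

```text
clock: 7.02
eef_pos: [593.1, 17.2, 199.0]
tcp_rot: [-3.135, 0.0, 1.669]
contact_force: [-16.2, -2.4, 13.4]
opening: 0.147
```

>>> jog_arm:
  deltas:
    - {"gripper":1,"translation":[-0.03,-0.003,0],"dr":[0,0,0]}
    - {"gripper":0.4,"translation":[0,0,0],"dr":[0,0,0]}
    - {"gripper":0.2,"translation":[0,0,0],"dr":[0,0,0]}
    - {"gripper":0.2,"translation":[0,0,0],"dr":[0,0,0]}
    - {"gripper":0.2,"translation":[0,0,0.1],"dr":[0,0,0]}
    - {"gripper":0.2,"translation":[0,0,0.3],"dr":[0,0,0]}
    - {"gripper":0.2,"translation":[0,0,0.3],"dr":[0,0,0]}
    - {"gripper":0.2,"translation":[-0.3,0.1,0.1],"dr":[0,0,0]}
    - {"gripper":0.2,"translation":[-0.3,0.35,0],"dr":[0,0,0]}
    - {"gripper":0.2,"translation":[0,0.35,0],"dr":[0,0,0]}
    - {"gripper":0.2,"translation":[0,0.1,0],"dr":[0,0,0]}
    - {"gripper":0.2,"translation":[0,0,0],"dr":[0,0,0]}

```text
clock: 8.02
eef_pos: [536.3, 106.1, 279.7]
tcp_rot: [3.14, -0.001, 1.671]
contact_force: [0.8, 1.0, 0.4]
opening: 0.4
```

Run:
```python
from h import *
a=r.grab_frame("top"); b=r.grab_frame("scene"); cv2.imwrite("pics/t5_raw.png",a); cv2.imwrite("pics/s5_raw.png",b)
f=lambda im,x,y,w,h:cv2.resize(im[y:y+h,x:x+w],(400,600),interpolation=cv2.INTER_LANCZOS4)
cv2.imwrite("pics/p5.png",np.hstack([f(a,228,165,50,75),f(b,222,135,70,105)]))
s=r.sense();print(s["eef_pos"],s["contact_force"],s["qpos"])
```

```text
[536.46686009 103.92639249 279.00033658] [0.1644841  0.10937949 0.41301372] [ 1.88890661e-01  2.08583478e-01  1.77780824e+00 -5.30647388e-04
  1.15458621e+00 -1.48096896e+00]
```

View pics/p5.png

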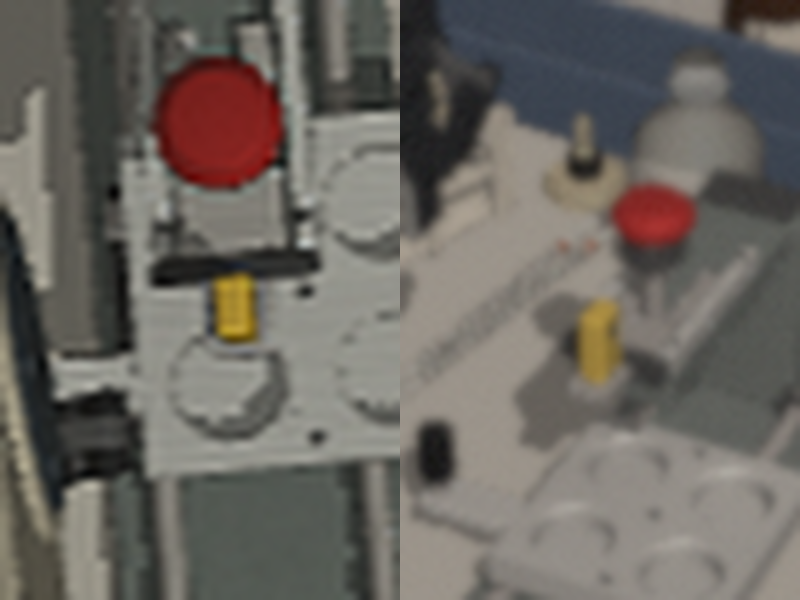

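Both views show the shoulder bar tight against the cheeks and the tab standing upright, so the gauge is home. The next move is to grip the table handle.

>>> jog_arm:
  deltas:
    - {"gripper":-0.2,"translation":[0.31,0.04,0],"dr":[0,0,0]}
    - {"gripper":-0.2,"translation":[0,0,-0.4],"dr":[0,0,0]}
    - {"gripper":-0.2,"translation":[0,0,-0.4],"dr":[0,0,0]}
    - {"gripper":-0.2,"translation":[0,0,-0.4],"dr":[0,0,0]}
    - {"gripper":-0.2,"translation":[0,0,-0.35],"dr":[0,0,0]}
    - {"gripper":-0.2,"translation":[0,0,-0.35],"dr":[0,0,0]}
    - {"gripper":-0.2,"translation":[0,0,0],"dr":[0,0,0]}
    - {"gripper":1,"translation":[0,0,0],"dr":[0,0,0]}
    - {"gripper":1,"translation":[0,0,0],"dr":[0,0,0]}
    - {"gripper":1,"translation":[0,0,0],"dr":[0,0,0]}
    - {"gripper":1,"translation":[0,0,0],"dr":[0,0,0]}
    - {"gripper":1,"translation":[0,0,0],"dr":[0,0,0]}
  squeeze: 60

```text
clock: 9.12
eef_pos: [568.4, 107.8, 90.7]
tcp_rot: [3.138, 0.0, 1.669]
contact_force: [-0.4, -0.9, 5.5]
opening: 0.235
```

>>> jog_arm:
  deltas:
    - {"gripper":1,"translation":[-0.139,-0.0133,0],"dr":[0,0,0]}
    - {"gripper":1,"translation":[-0.139,-0.0133,0],"dr":[0,0,0]}
    - {"gripper":1,"translation":[-0.139,-0.0133,0],"dr":[0,0,0]}
    - {"gripper":1,"translation":[-0.139,-0.0133,0],"dr":[0,0,0]}
    - {"gripper":1,"translation":[-0.139,-0.0133,0],"dr":[0,0,0]}
    - {"gripper":1,"translation":[-0.139,-0.0133,0],"dr":[0,0,0]}
    - {"gripper":1,"translation":[-0.139,-0.0133,0],"dr":[0,0,0]}
    - {"gripper":1,"translation":[-0.139,-0.0133,0],"dr":[0,0,0]}
    - {"gripper":1,"translation":[-0.05,-0.005,0],"dr":[0,0,0]}
    - {"gripper":1,"translation":[-0.03,-0.003,0],"dr":[0,0,0]}
    - {"gripper":1,"translation":[0,0,0],"dr":[0,0,0]}
    - {"gripper":1,"translation":[0,0,0],"dr":[0,0,0]}

```text
clock: 10.12
eef_pos: [449.5, 96.9, 90.6]
tcp_rot: [3.137, -0.0, 1.669]
contact_force: [-0.1, -0.2, 10.1]
opening: 0.237
```

>>> jog_arm:
  deltas:
    - {"gripper":1,"translation":[-0.02,-0.002,0.01],"dr":[0,0,0]}
    - {"gripper":1,"translation":[-0.02,-0.002,0],"dr":[0,0,0]}
    - {"gripper":1,"translation":[0,0,0],"dr":[0,0,0]}
    - {"gripper":1,"translation":[0,0,0],"dr":[0,0,0]}

```text
clock: 10.45
eef_pos: [449.0, 97.0, 91.1]
tcp_rot: [3.13, -0.001, 1.669]
contact_force: [17.0, 1.6, -17.3]
opening: 0.236
```

>>> jog_arm:
  deltas:
    - {"gripper":1,"translation":[0.04,0.004,-0.005],"dr":[0,0,0]}
    - {"gripper":1,"translation":[-0.0114,0.1195,0],"dr":[0,0,0]}
    - {"gripper":1,"translation":[-0.0114,0.1195,0],"dr":[0,0,0]}
    - {"gripper":1,"translation":[-0.0114,0.1195,0],"dr":[0,0,0]}
    - {"gripper":1,"translation":[-0.0114,0.1195,0],"dr":[0,0,0]}
    - {"gripper":1,"translation":[-0.0114,0.1195,0],"dr":[0,0,0]}
    - {"gripper":1,"translation":[-0.003,0.03,0],"dr":[0,0,0]}
    - {"gripper":1,"translation":[-0.002,0.02,0],"dr":[0,0,0]}
    - {"gripper":1,"translation":[0,0,0],"dr":[0,0,0]}
    - {"gripper":1,"translation":[0,0,0],"dr":[0,0,0]}

```text
clock: 11.28
eef_pos: [443.0, 162.1, 90.6]
tcp_rot: [3.138, -0.001, 1.669]
contact_force: [-0.4, 1.2, 5.7]
opening: 0.236
```

>>> jog_arm:
  deltas:
    - {"gripper":1,"translation":[-0.002,0.02,0],"dr":[0,0,0]}
    - {"gripper":1,"translation":[-0.002,0.02,0],"dr":[0,0,0]}
    - {"gripper":1,"translation":[0,0,0],"dr":[0,0,0]}
    - {"gripper":1,"translation":[0,0,0],"dr":[0,0,0]}

```text
clock: 11.62
eef_pos: [442.6, 165.9, 90.6]
tcp_rot: [3.138, -0.001, 1.669]
contact_force: [0.7, 1.3, 5.8]
opening: 0.236
```

>>> jog_arm:
  deltas:
    - {"gripper":1,"translation":[-0.002,0.02,0],"dr":[0,0,0]}
    - {"gripper":1,"translation":[-0.002,0.02,0],"dr":[0,0,0]}
    - {"gripper":1,"translation":[-0.002,0.02,0],"dr":[0,0,0]}
    - {"gripper":1,"translation":[0,0,0],"dr":[0,0,0]}
    - {"gripper":1,"translation":[0,0,0],"dr":[0,0,0]}

```text
clock: 12.03
eef_pos: [441.8, 166.8, 90.1]
tcp_rot: [3.14, 0.007, 1.672]
contact_force: [11.2, -40.0, 7.1]
opening: 0.234
```

>>> jog_arm:
  deltas:
    - {"gripper":1,"translation":[0.0114,-0.1195,0],"dr":[0,0,0]}
    - {"gripper":1,"translation":[0.0114,-0.1195,0],"dr":[0,0,0]}
    - {"gripper":1,"translation":[0.0114,-0.1195,0],"dr":[0,0,0]}
    - {"gripper":1,"translation":[0.0514,-0.1195,0],"dr":[0,0,0]}
    - {"gripper":1,"translation":[0,0,0],"dr":[0,0,0]}
    - {"gripper":1,"translation":[0,0,0],"dr":[0,0,0]}
    - {"gripper":1,"translation":[0,0,0],"dr":[0,0,0]}

```text
clock: 12.62
eef_pos: [450.6, 123.3, 90.6]
tcp_rot: [3.138, -0.0, 1.668]
contact_force: [1.2, -2.4, 7.0]
opening: 0.238
```

>>> jog_arm:
  deltas:
    - {"gripper":0,"translation":[0,0,0],"dr":[0,0,0]}
    - {"gripper":0,"translation":[0,0,0],"dr":[0,0,0]}
    - {"gripper":0,"translation":[0,0,0],"dr":[0,0,0]}
    - {"gripper":0,"translation":[0,0,0.3],"dr":[0,0,0]}
    - {"gripper":0,"translation":[0,0,0.4],"dr":[0,0,0]}
    - {"gripper":0,"translation":[-0.2,0.1,0.35],"dr":[0,0,0]}
    - {"gripper":0,"translation":[-0.2,0.3,0],"dr":[0,0,0]}
    - {"gripper":0,"translation":[-0.1,0.3,0],"dr":[0,0,0]}
    - {"gripper":0,"translation":[0,0.3,0],"dr":[0,0,0]}
    - {"gripper":0,"translation":[0,0.3,0],"dr":[0,0,0]}
    - {"gripper":0,"translation":[0,0.2,0],"dr":[0,0,0]}

```text
clock: 13.53
eef_pos: [398.8, 275.8, 194.5]
tcp_rot: [3.141, -0.001, 1.67]
contact_force: [0.3, -0.5, -0.3]
opening: 0.502
```

Run:
```python
from h import *
a=r.grab_frame("top"); b=r.grab_frame("scene"); cv2.imwrite("pics/t6_raw.png",a); cv2.imwrite("pics/s6_raw.png",b)
f=lambda im,x,y,w,h:cv2.resize(im[y:y+h,x:x+w],(w*5,h*5),interpolation=cv2.INTER_CUBIC)
cv2.imwrite("pics/p6.png",np.vstack([f(a,220,170,160,60)[:, :],f(a,220,230,160,50)]))
for n,im in(("top",a),("scene",b)):
    q=im.astype(int); B,G,R=q[...,0],q[...,1],q[...,2]
    for nm,m in(("yel",(R>120)&(G>100)&(B<.5*G)),("blue",(B>90)&(B>1.6*R)&(B>1.3*G)),("amber",(R>80)&(R>1.6*G)&(G>B)&(R<2.6*G))):
        k,l,st,c=cv2.connectedComponentsWithStats(m.astype(np.uint8))
        for i in range(1,k):
            if 4<st[i,4]<250: print(n,nm,st[i,4],c[i].round(1),atz(n,*c[i],66 if nm!="amber" else 40).round(1))
```

```text
top yel 31 [256.7 203. ] [603.1  23.   66. ]
top yel 21 [375.6 255.6] [ 445.8 -349.2   66. ]
top blue 72 [316.2  46.9] [1108.2 -157.2   66. ]
top blue 68 [289.5  49.1] [1099.   -71.8   66. ]
top blue 34 [271.   97.9] [938.5 -15.3  66. ]
top blue 113 [361.5 183.5] [ 670.  -304.3   66. ]
top blue 21 [343.  252.9] [ 452.5 -247.7   66. ]
top blue 29 [372.2 269.6] [ 402.5 -338.7   66. ]
top blue 176 [168.9 288.3] [335.  288.3  66. ]
top amber 5 [296. 112.] [902.5 -96.6  40. ]
top amber 64 [344.3 221.3] [ 551.7 -255.4   40. ]
top amber 61 [341.6 252.4] [ 452.8 -247.7   40. ]
top amber 63 [373.6 255.1] [ 445.8 -349.    40. ]
scene yel 50 [256.1 194.5] [713.1 100.   66. ]
scene yel 40 [345.  310.3] [ 437.5 -352.4   66. ]
scene blue 104 [465.7  99.5] [1886.8 -348.    66. ]
scene blue 8 [432.4 103.2] [1757.6 -221.1   66. ]
scene blue 36 [347.8 153.2] [1125.4  -58.6   66. ]
scene blue 37 [369.1 158.4] [1134.5 -143.5   66. ]
scene blue 114 [360.6 236.9] [ 707.1 -283.8   66. ]
scene blue 211 [133.4 251.6] [300.6 251.4  66. ]
scene blue 37 [311.  290.8] [ 446.6 -251.2   66. ]
scene blue 61 [335.9 334. ] [ 363.7 -361.6   66. ]
scene amber 6 [410.5 110.3] [1682.8 -143.6   40. ]
scene amber 13 [409.2 116.3] [1618.3 -157.4   40. ]
scene amber 10 [260.3 172.5] [861.9 181.   40. ]
scene amber 15 [269.7 174.6] [869.3 143.4  40. ]
scene amber 14 [331.4 183.9] [939.2 -79.   40. ]
scene amber 14 [385.4 201.6] [ 944.8 -282.    40. ]
scene amber 5 [383.6 206.6] [ 915.5 -286.    40. ]
scene amber 23 [421.  269.4] [ 700.8 -474.8   40. ]
scene amber 5 [416.  273.2] [ 679.1 -466.8   40. ]
scene amber 46 [327.8 281.1] [ 520.4 -267.1   40. ]
scene amber 45 [310.1 304. ] [ 426.  -261.2   40. ]
scene amber 15 [340.5 312.7] [ 443.3 -340.6   40. ]
scene amber 45 [342.5 323.2] [ 417.4 -357.9   40. ]
```

View pics/p6.png

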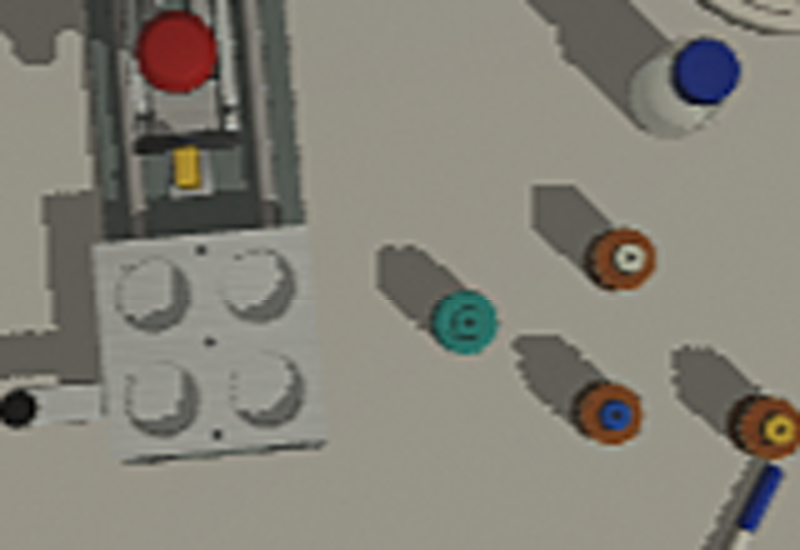

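The pots are where they were. The pockets are at (161,398), (267,388), (152,296) and (258,286) in the crop, and the table centre mark is at (210,342).

Run:
```python
from h import *
for n,u,v,z in [("C",210,342,54),("p2",152,296,54),("p3",258,286,54),("p0",161,398,54),("p1",267,388,54),("handle",18,408,96),("knob",177,51,232)]:
    print(n,atz("top",220+u/5,170+v/5,z).round(1))
# blobs for black handle
for nm in("top","scene"):
    im=cv2.imread(f"pics/{nm[0]}6_raw.png"); u,v=map(int,proj(nm,[450.6,123.3,92])); p=im[v-9:v+9,u-9:u+9].max(2)<40
    k,l,st,c=cv2.connectedComponentsWithStats(p.astype(np.uint8))
    i=1+st[1:,4].argmax(); cu,cv=c[i]+[u-9,v-9]; print(nm,st[i],atz(nm,cu,cv,96 if nm=="top" else 78).round(1))
```

```text
C [493.    4.9  54. ]
p2 [521.2  41.9  54. ]
p3 [528.6 -24.5  54. ]
p0 [457.5  34.9  54. ]
p1 [464.9 -31.3  54. ]
handle [451.6 118.8  96. ]
knob [652.1  19.7 232. ]
top [ 7  6  7  7 37] [452.6 120.7  96. ]
scene [ 8  9  5  9 39] [452.2 123.4  78. ]
```

>>> jog_arm:
  deltas:
    - {"gripper":-0.6,"translation":[0.044,-0.4,0.02],"dr":[0,0,-0.0417]}
    - {"gripper":-0.6,"translation":[0.044,-0.4,0],"dr":[0,0,-0.0417]}
    - {"gripper":-0.6,"translation":[0.044,-0.4,0],"dr":[0,0,-0.0417]}
    - {"gripper":-0.6,"translation":[0.044,-0.4,0],"dr":[0,0,-0.0417]}
    - {"gripper":-0.6,"translation":[0.044,-0.4,0],"dr":[0,0,-0.0417]}
    - {"gripper":-0.6,"translation":[0.044,-0.4,0],"dr":[0,0,-0.0417]}
    - {"gripper":-0.6,"translation":[0.044,-0.4,0],"dr":[0,0,-0.0417]}
    - {"gripper":-0.6,"translation":[0.044,-0.4,0],"dr":[0,0,-0.0417]}
    - {"gripper":-0.6,"translation":[0.044,-0.4,0],"dr":[0,0,-0.0417]}
    - {"gripper":-0.6,"translation":[0.044,-0.4,0],"dr":[0,0,-0.0417]}
    - {"gripper":-0.6,"translation":[0.044,-0.4,0],"dr":[0,0,-0.0417]}
    - {"gripper":-0.6,"translation":[0.044,-0.4,0],"dr":[0,0,-0.0417]}

```text
clock: 14.63
eef_pos: [450.7, -209.1, 196.1]
tcp_rot: [-3.141, 0.0, 0.879]
contact_force: [1.2, 0.7, 0.0]
opening: 0.799
```

>>> jog_arm:
  deltas:
    - {"gripper":-0.6,"translation":[0.015,-0.385,0],"dr":[0,0,0]}
    - {"gripper":-0.6,"translation":[0,0,-0.4],"dr":[0,0,0]}
    - {"gripper":-0.6,"translation":[0,0,-0.4],"dr":[0,0,0]}
    - {"gripper":-0.6,"translation":[0,0,-0.4],"dr":[0,0,0]}
    - {"gripper":-0.6,"translation":[0,0,-0.33],"dr":[0,0,0]}
    - {"gripper":-0.6,"translation":[0,0,0],"dr":[0,0,0]}
    - {"gripper":-0.6,"translation":[0,0,0],"dr":[0,0,0]}
    - {"gripper":1,"translation":[0,0,0],"dr":[0,0,0]}
    - {"gripper":1,"translation":[0,0,0],"dr":[0,0,0]}
    - {"gripper":1,"translation":[0,0,0],"dr":[0,0,0]}
    - {"gripper":1,"translation":[0,0,0],"dr":[0,0,0]}
    - {"gripper":1,"translation":[0,0,0],"dr":[0,0,0]}
  squeeze: 40

```text
clock: 15.63
eef_pos: [454.9, -245.9, 45.7]
tcp_rot: [3.137, -0.001, 0.883]
contact_force: [-1.6, -0.6, 7.3]
opening: 0.451
```

>>> jog_arm:
  deltas:
    - {"gripper":1,"translation":[0,0,0.35],"dr":[0,0,0]}
    - {"gripper":1,"translation":[0,0,0.35],"dr":[0,0,0]}
    - {"gripper":1,"translation":[0,0,0.35],"dr":[0,0,0]}
    - {"gripper":1,"translation":[0.123,0.369,0],"dr":[0,0,0]}
    - {"gripper":1,"translation":[0.123,0.369,0],"dr":[0,0,0]}
    - {"gripper":1,"translation":[0.123,0.369,0],"dr":[0,0,0]}
    - {"gripper":1,"translation":[0.123,0.369,0],"dr":[0,0,0]}
    - {"gripper":1,"translation":[0.123,0.369,0],"dr":[0,0,0]}
    - {"gripper":1,"translation":[0.123,0.369,0],"dr":[0,0,0]}
    - {"gripper":1,"translation":[0,0,-0.3],"dr":[0,0,0]}
    - {"gripper":1,"translation":[0,0,0],"dr":[0,0,0]}
    - {"gripper":1,"translation":[0,0,0],"dr":[0,0,0]}

```text
clock: 16.63
eef_pos: [526.6, -23.2, 118.7]
tcp_rot: [-3.141, 0.001, 0.884]
contact_force: [0.6, -0.3, -0.7]
opening: 0.447
```

Run:
```python
from h import *
b=r.grab_frame("scene"); s=r.sense();print(s["eef_pos"],s["contact_force"])
p=s["eef_pos"]
print(proj("scene",[p[0],p[1],p[2]-46]),proj("scene",[528.8,-24.1,54]))
cv2.imwrite("pics/p7.png",cv2.resize(b[170:270,220:320],(600,600),interpolation=cv2.INTER_CUBIC))
```

```text
[527.26598823 -23.89645898 119.36936088] [ 0.89681684 -0.4605681  -2.0028568 ]
(np.float64(256.0205066475347), np.float64(238.57070650821527)) (np.float64(256.5158147758781), np.float64(242.91192889039945))
```

View pics/p7.png

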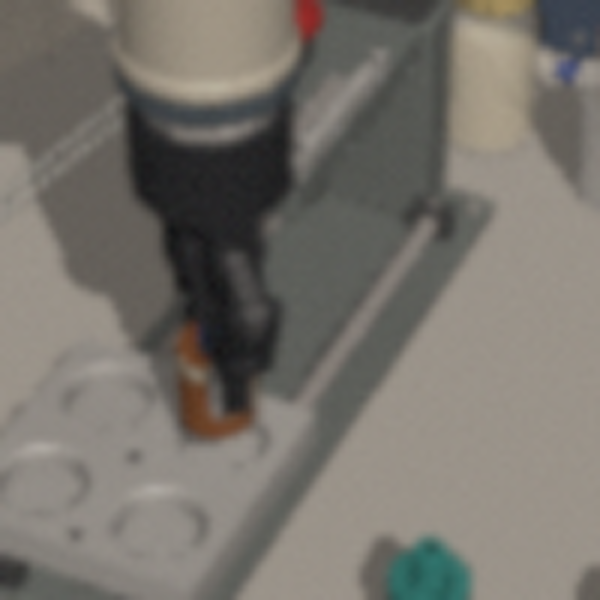

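>>> jog_arm:
  deltas:
    - {"gripper":1,"translation":[0.015,-0.012,-0.1],"dr":[0,0,0]}
    - {"gripper":1,"translation":[0,0,-0.08],"dr":[0,0,0]}
    - {"gripper":1,"translation":[0,0,-0.05],"dr":[0,0,0]}
    - {"gripper":1,"translation":[0,0,-0.03],"dr":[0,0,0]}
    - {"gripper":1,"translation":[0,0,0],"dr":[0,0,0]}

```text
clock: 17.1
eef_pos: [528.5, -25.3, 91.4]
tcp_rot: [-3.141, 0.0, 0.882]
contact_force: [1.0, 0.3, -2.2]
opening: 0.454
```

>>> jog_arm:
  deltas:
    - {"gripper":1,"translation":[0,0,-0.03],"dr":[0,0,0]}
    - {"gripper":1,"translation":[0,0,-0.025],"dr":[0,0,0]}
    - {"gripper":1,"translation":[0,0,0],"dr":[0,0,0]}

```text
clock: 17.35
eef_pos: [529.4, -25.3, 88.3]
tcp_rot: [3.14, -0.0, 0.883]
contact_force: [-6.5, -1.5, 21.8]
opening: 0.449
```

>>> jog_arm:
  deltas:
    - {"gripper":1,"translation":[0,0,0.02],"dr":[0,0,0]}
    - {"gripper":0.05,"translation":[0,0,0],"dr":[0,0,0]}
    - {"gripper":-0.3,"translation":[0,0,0],"dr":[0,0,0]}
    - {"gripper":-0.3,"translation":[0,0,0],"dr":[0,0,0]}
    - {"gripper":-0.3,"translation":[0,0,0.1],"dr":[0,0,0]}
    - {"gripper":-0.3,"translation":[0,0,0.3],"dr":[0,0,0]}
    - {"gripper":-0.3,"translation":[0,0,0.4],"dr":[0,0,0]}
    - {"gripper":-0.3,"translation":[-0.02,-0.35,0.1],"dr":[0,0,0]}
    - {"gripper":-0.3,"translation":[-0.02,-0.35,0],"dr":[0,0,0]}
    - {"gripper":-0.3,"translation":[-0.02,-0.35,0],"dr":[0,0,0]}
    - {"gripper":-0.3,"translation":[0,-0.35,0],"dr":[0,0,0]}
    - {"gripper":-0.6,"translation":[0,-0.35,0],"dr":[0,0,0]}

```text
clock: 18.35
eef_pos: [522.9, -201.6, 179.6]
tcp_rot: [3.14, -0.001, 0.883]
contact_force: [1.2, 0.1, 0.3]
opening: 0.776
```

```bash
cat > look.py <<'E'
from h import *
def blobs(tag,names=("top",)):
    for n in names:
        im=r.grab_frame(n); cv2.imwrite(f"pics/{tag}_{n}.png",im)
        q=im.astype(int); B,G,R=q[...,0],q[...,1],q[...,2]
        for nm,m in(("yel",(R>120)&(G>100)&(B<.5*G)),("blue",(B>90)&(B>1.6*R)&(B>1.3*G)),("amber",(R>80)&(R>1.6*G)&(G>B)&(R<2.6*G))):
            k,l,st,c=cv2.connectedComponentsWithStats(m.astype(np.uint8))
            for i in range(1,k):
                if 4<st[i,4]<250 and c[i][1]>190 and c[i][0]>200:
                    print(n,nm,st[i,4],c[i].round(1),*[atz(n,*c[i],z).round(1)[:2] for z in((66,106) if nm!="amber" else (40,84))])
    s=r.sense(); print(s["clock"],s["eef_pos"].round(1))
E
python3 - <<'E'
from look import *
blobs("a",("top","scene"))
b=cv2.imread("pics/a_scene.png");a=cv2.imread("pics/a_top.png")
cv2.imwrite("pics/p8.png",np.hstack([cv2.resize(b[190:265,215:275],(400,500),interpolation=cv2.INTER_CUBIC),cv2.resize(a[210:270,235:283],(400,500),interpolation=cv2.INTER_CUBIC)]))
E
```

```text
top yel 24 [257.  203.7] [601.   22.1] [597.9  20.1]
top blue 22 [271.1 223.6] [539.4 -23. ] [538.3 -23.6]
top amber 63 [271.8 224.7] [536.7 -25. ] [535.5 -25.5]
scene yel 51 [256.1 194.3] [714.2 100.6] [671.8  71.2]
scene yel 40 [345.2 310.4] [ 437.5 -352.8] [ 408.4 -360.5]
scene blue 37 [259.8 229.5] [572.8  -7.3] [537.2 -31.5]
scene blue 114 [360.6 236.9] [ 707.1 -283.8] [ 665.1 -294.7]
scene blue 59 [336. 334.] [ 363.8 -361.8] [ 338.3 -369. ]
scene amber 13 [385.4 201.6] [ 944.9 -281.8] [ 887.9 -293.6]
scene amber 5 [383.6 206.6] [ 915.5 -286. ] [ 860.  -297.5]
scene amber 63 [256.9 242.3] [543.1 -15.5] [506.7 -40.9]
scene amber 21 [422.3 270.1] [ 700.1 -478.8] [ 655.6 -480.6]
scene amber 6 [415.7 272.8] [ 680.  -465.6] [ 636.5 -468. ]
scene amber 49 [328.1 281. ] [ 521.3 -267.4] [ 486. -280.]
scene amber 15 [340.5 313. ] [ 442.6 -341. ] [ 411.3 -349.8]
scene amber 44 [342.7 323.2] [ 417.6 -358.3] [ 387.6 -366.2]
18.45 [ 523.4 -204.4  179.6]
```

View pics/p8.png

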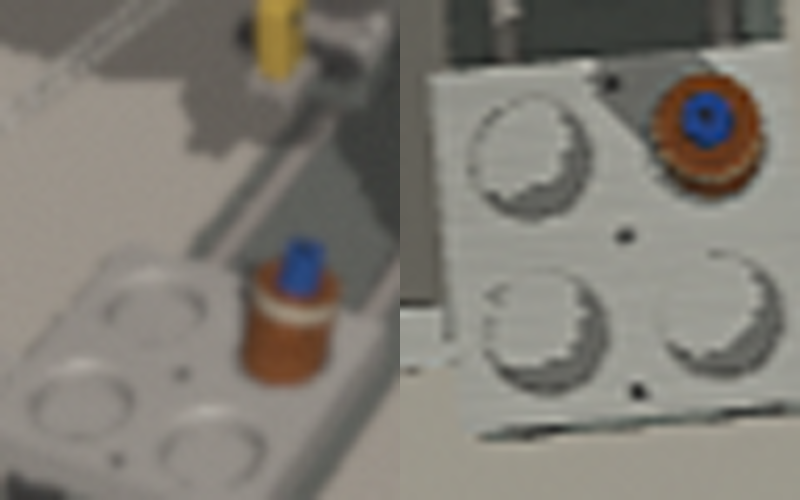

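The blue pot is in its pocket but leans about 0.14 rad towards +x: its plunger top is about 9 mm off the base. I'll regrip with the jaws along x to straighten it.

>>> jog_arm:
  deltas:
    - {"gripper":-0.45,"translation":[0.01,0.2,0],"dr":[0,0,-0.0625]}
    - {"gripper":-0.45,"translation":[0.01,0.3,0],"dr":[0,0,-0.0625]}
    - {"gripper":-0.45,"translation":[0.02,0.3,0],"dr":[0,0,-0.0625]}
    - {"gripper":-0.45,"translation":[0.02,0.3,0],"dr":[0,0,-0.0625]}
    - {"gripper":-0.45,"translation":[0.02,0.3,0],"dr":[0,0,-0.0625]}
    - {"gripper":-0.45,"translation":[0.01,0.3,0],"dr":[0,0,-0.0625]}
    - {"gripper":-0.45,"translation":[0,0.1,0],"dr":[0,0,-0.0625]}
    - {"gripper":-0.45,"translation":[0,0,0],"dr":[0,0,-0.0625]}
    - {"gripper":-0.45,"translation":[0,0,-0.3],"dr":[0,0,0]}
    - {"gripper":-0.45,"translation":[0,0,-0.2],"dr":[0,0,0]}
    - {"gripper":-0.45,"translation":[0,0,0],"dr":[0,0,0]}

```text
clock: 19.37
eef_pos: [529.6, -19.2, 125.9]
tcp_rot: [-3.141, 0.005, 0.098]
contact_force: [-0.2, -0.5, -0.1]
opening: 0.726
```

>>> jog_arm:
  deltas:
    - {"gripper":-0.45,"translation":[0.02,-0.055,0],"dr":[0,0,0]}
    - {"gripper":-0.45,"translation":[0,0,-0.2],"dr":[0,0,0]}
    - {"gripper":-0.45,"translation":[0,0,-0.15],"dr":[0,0,0]}
    - {"gripper":-0.45,"translation":[0,0,0],"dr":[0,0,0]}
    - {"gripper":-0.2,"translation":[0,0,0],"dr":[0,0,0]}
    - {"gripper":0,"translation":[0,0,0],"dr":[0,0,0]}
    - {"gripper":0.1,"translation":[0,0,0],"dr":[0,0,0]}
    - {"gripper":1,"translation":[0,0,0],"dr":[0,0,0]}
    - {"gripper":1,"translation":[0,0,0],"dr":[0,0,0]}
    - {"gripper":1,"translation":[0,0,0],"dr":[0,0,0]}
  squeeze: 30

```text
clock: 20.2
eef_pos: [534.7, -25.6, 95.2]
tcp_rot: [3.141, -0.002, 0.097]
contact_force: [-1.9, -0.3, 5.5]
opening: 0.448
```

>>> jog_arm:
  deltas:
    - {"gripper":1,"translation":[0,0,0.1],"dr":[0,0,0]}
    - {"gripper":1,"translation":[0,0,0.2],"dr":[0,0,0]}
    - {"gripper":1,"translation":[0,0,0],"dr":[0,0,0]}
    - {"gripper":1,"translation":[0,0,0],"dr":[0,0,0]}

```text
clock: 20.53
eef_pos: [534.9, -25.5, 125.2]
tcp_rot: [3.141, -0.003, 0.097]
contact_force: [0.5, 0.2, -1.8]
opening: 0.449
```

Run:
```python
from look import *
a=r.grab_frame("top");b=r.grab_frame("scene"); s=r.sense(); print(s["eef_pos"],s["contact_force"])
cv2.imwrite("pics/b_top.png",a);cv2.imwrite("pics/b_scene.png",b)
cv2.imwrite("pics/p9.png",np.hstack([cv2.resize(b[185:275,210:270],(400,600),interpolation=cv2.INTER_CUBIC),cv2.resize(a[205:265,235:275],(400,600),interpolation=cv2.INTER_CUBIC)]))
p=s["eef_pos"]
for dz in(40,46,50,55): print(dz,proj("scene",[p[0],p[1],p[2]-dz]))
```

```text
[533.6798843  -25.409029   123.66057046] [-0.49778187 -1.19948821 -2.40619157]
40 (np.float64(257.5592330293276), np.float64(234.9923925712859))
46 (np.float64(257.60310100637224), np.float64(236.4499117816726))
50 (np.float64(257.63218550694904), np.float64(237.41628517694977))
55 (np.float64(257.66836170897625), np.float64(238.61833160397865))
```

View pics/p9.png

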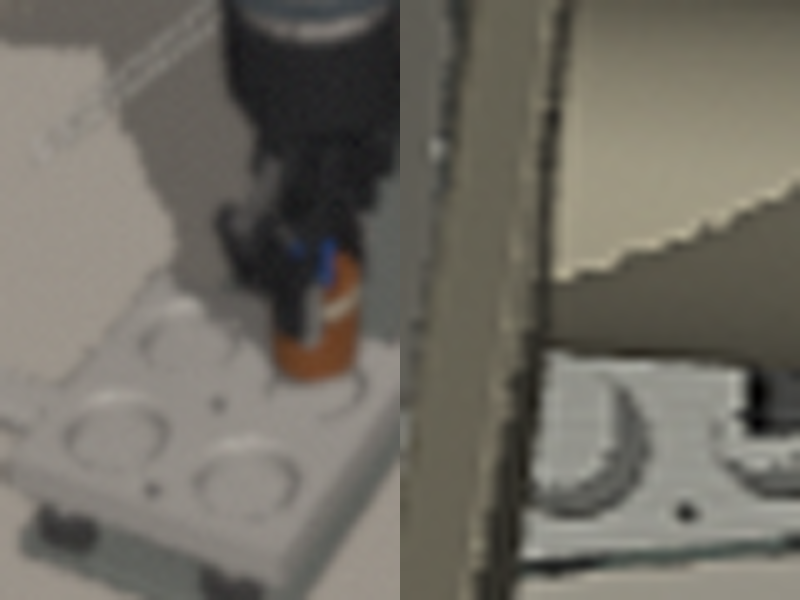

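>>> jog_arm:
  deltas:
    - {"gripper":1,"translation":[-0.03,0,-0.08],"dr":[0,0,0]}
    - {"gripper":1,"translation":[0,0,-0.06],"dr":[0,0,0]}
    - {"gripper":1,"translation":[0,0,-0.04],"dr":[0,0,0]}
    - {"gripper":1,"translation":[0,0,-0.04],"dr":[0,0,0]}
    - {"gripper":1,"translation":[0,0,0],"dr":[0,0,0]}
    - {"gripper":1,"translation":[0,0,0],"dr":[0,0,0]}
  squeeze: 20

```text
clock: 21.13
eef_pos: [530.5, -25.4, 101.0]
tcp_rot: [-3.141, 0.001, 0.097]
contact_force: [1.0, -1.1, -0.7]
opening: 0.45
```

>>> jog_arm:
  deltas:
    - {"gripper":1,"translation":[0,0,-0.03],"dr":[0,0,0]}
    - {"gripper":1,"translation":[0,0,-0.02],"dr":[0,0,0]}
    - {"gripper":1,"translation":[0,0,0],"dr":[0,0,0]}
    - {"gripper":1,"translation":[0,0,0],"dr":[0,0,0]}

```text
clock: 21.47
eef_pos: [531.0, -25.4, 96.6]
tcp_rot: [3.141, -0.0, 0.097]
contact_force: [0.8, -0.9, -2.1]
opening: 0.446
```

>>> jog_arm:
  deltas:
    - {"gripper":1,"translation":[0,0,-0.02],"dr":[0,0,0]}
    - {"gripper":1,"translation":[0,0,-0.02],"dr":[0,0,0]}
    - {"gripper":1,"translation":[0,0,0],"dr":[0,0,0]}
    - {"gripper":1,"translation":[0,0,0],"dr":[0,0,0]}

```text
clock: 21.8
eef_pos: [533.7, -25.4, 95.0]
tcp_rot: [3.141, -0.006, 0.097]
contact_force: [0.4, 0.9, 18.6]
opening: 0.45
```

>>> jog_arm:
  deltas:
    - {"gripper":1,"translation":[0,0,0.025],"dr":[0,0,0]}
    - {"gripper":1,"translation":[0,0,0],"dr":[0,0,0]}
    - {"gripper":1,"translation":[0,0,0],"dr":[0,0,0]}
    - {"gripper":-0.45,"translation":[0,0,0],"dr":[0,0,0]}
    - {"gripper":-0.45,"translation":[0,0,0],"dr":[0,0,0]}
    - {"gripper":-0.45,"translation":[0,0,0],"dr":[0,0,0]}
    - {"gripper":-0.45,"translation":[0,0,0.3],"dr":[0,0,0]}
    - {"gripper":-0.45,"translation":[0,0,0.4],"dr":[0,0,0]}
    - {"gripper":-0.45,"translation":[0,-0.35,0],"dr":[0,0,0]}
    - {"gripper":-0.45,"translation":[0,-0.35,0],"dr":[0,0,0]}
    - {"gripper":-0.45,"translation":[0,-0.35,0],"dr":[0,0,0]}
    - {"gripper":-0.6,"translation":[0,-0.35,0],"dr":[0,0,0]}

```text
clock: 22.8
eef_pos: [530.4, -166.6, 165.2]
tcp_rot: [-3.141, 0.0, 0.098]
contact_force: [0.0, 0.1, -0.6]
opening: 0.801
```

Run:
```python
from look import *
blobs("d",("top","scene"))
```

```text
top yel 35 [256.9 202.5] [604.6  22.4] [601.4  20.5]
top yel 21 [375.6 255.6] [ 445.8 -349.2] [ 447.6 -339.3]
top blue 24 [270.7 226.1] [531.7 -21.9] [530.8 -22.4]
top blue 29 [372.2 269.6] [ 402.5 -338.7] [ 405.7 -329.1]
top amber 73 [270.7 226.5] [530.9 -21.5] [530.  -22.1]
top amber 58 [374.  255.1] [ 445.9 -350.4] [ 447.9 -339.8]
scene yel 52 [256.1 194.1] [714.7 101.3] [672.3  71.8]
scene yel 41 [345.2 310.3] [ 437.8 -352.8] [ 408.7 -360.5]
scene blue 36 [256.1 231.5] [559.3  -2.6] [524.4 -27.1]
scene blue 113 [360.6 236.9] [ 707.4 -283.8] [ 665.3 -294.7]
scene blue 60 [336.1 334. ] [ 364. -362.] [ 338.4 -369.2]
scene amber 20 [384.8 203.2] [ 935.2 -283.2] [ 878.6 -294.9]
scene amber 33 [256.9 243.5] [539.  -18.3] [502.8 -43.6]
scene amber 15 [423.6 270.5] [ 700.8 -482.3] [ 656.3 -483.8]
scene amber 5 [417.8 269.2] [ 696.8 -466.8] [ 652.5 -469.1]
scene amber 6 [415.7 272.8] [ 680.  -465.6] [ 636.5 -468. ]
scene amber 46 [327.8 281. ] [ 521.  -266.9] [ 485.7 -279.5]
scene amber 13 [340.3 312.5] [ 443.6 -339.9] [ 412.2 -348.7]
scene amber 49 [342.6 323.2] [ 417.3 -358.1] [ 387.3 -366. ]
22.9 [ 530.6 -169.4  165.1]
```

Run:
```python
from look import *
for x,y,b in((452.5,-247.6,0),(530,-24,40)):
    print([np.round(proj("scene",[x,y,b+h]),1) for h in(58,22)])
for tag in("6","d"):
  for nm in("top","scene"):
    im=cv2.imread(f"pics/{nm[0]}6_raw.png" if tag=="6" else f"pics/d_{nm}.png"); u,v=map(int,proj(nm,[451,122,92])); p=im[v-9:v+9,u-9:u+9].max(2)<45
    k,l,st,c=cv2.connectedComponentsWithStats(p.astype(np.uint8))
    i=1+st[1:,4].argmax(); x=c[i]+[u-9,v-9]; print(tag,nm,st[i,4],x,atz(nm,*x,96 if nm=="top" else 78).round(1))
a=cv2.imread("pics/d_top.png");b=cv2.imread("pics/d_scene.png")
cv2.imwrite("pics/p10.png",np.hstack([cv2.resize(b[185:275,210:270],(400,600),interpolation=cv2.INTER_CUBIC),cv2.resize(a[205:265,235:275],(400,600),interpolation=cv2.INTER_CUBIC)]))
```

```text
[array([310.6, 290.6]), array([309.8, 299. ])]
[array([256.4, 232. ]), array([256.6, 240.8])]
6 top 38 [222.89473684 251.21052632] [452.7 120.9  96. ]
6 scene 44 [201.25 234.25] [451.8 122.6  78. ]
d top 38 [223.10526316 250.78947368] [454.  120.3  96. ]
d scene 41 [201.7804878 234.       ] [453.5 122.   78. ]
```

View pics/p10.png

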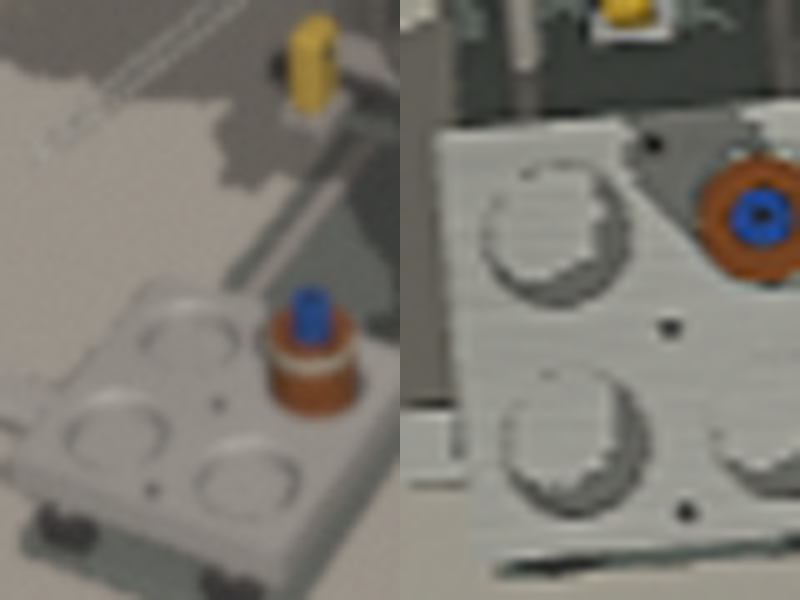

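Blue now stands upright and seated. The table moved by about 1 mm. White is next.

>>> jog_arm:
  deltas:
    - {"gripper":-0.6,"translation":[0.06,-0.29,0],"dr":[0,0,0]}
    - {"gripper":-0.6,"translation":[0.06,-0.29,0],"dr":[0,0,0]}
    - {"gripper":-0.6,"translation":[0.065,-0.285,-0.1],"dr":[0,0,0]}
    - {"gripper":-0.6,"translation":[0,0,-0.35],"dr":[0,0,0]}
    - {"gripper":-0.6,"translation":[0,0,-0.35],"dr":[0,0,0]}
    - {"gripper":-0.6,"translation":[0,0,-0.3],"dr":[0,0,0]}
    - {"gripper":-0.6,"translation":[0,0,-0.1],"dr":[0,0,0]}
    - {"gripper":-0.6,"translation":[0,0,0],"dr":[0,0,0]}
    - {"gripper":-0.6,"translation":[0,0,0],"dr":[0,0,0]}
  squeeze: 25

```text
clock: 23.65
eef_pos: [549.4, -251.5, 45.3]
tcp_rot: [-3.141, 0.001, 0.098]
contact_force: [0.4, -0.6, 0.2]
opening: 0.803
```

>>> jog_arm:
  deltas:
    - {"gripper":-0.6,"translation":[0,-0.045,0],"dr":[0,0,0]}
    - {"gripper":-0.6,"translation":[0,0,0],"dr":[0,0,0]}
    - {"gripper":1,"translation":[0,0,0],"dr":[0,0,0]}
    - {"gripper":1,"translation":[0,0,0],"dr":[0,0,0]}
    - {"gripper":1,"translation":[0,0,0],"dr":[0,0,0]}
    - {"gripper":1,"translation":[0,0,0],"dr":[0,0,0]}
    - {"gripper":1,"translation":[0,0,0],"dr":[0,0,0]}
    - {"gripper":1,"translation":[0,0,0],"dr":[0,0,0]}

```text
clock: 24.32
eef_pos: [550.0, -256.8, 46.4]
tcp_rot: [3.141, -0.002, 0.097]
contact_force: [-0.8, 0.5, 7.6]
opening: 0.468
```

>>> jog_arm:
  deltas:
    - {"gripper":1,"translation":[0,0,0.3],"dr":[0,0,0]}
    - {"gripper":1,"translation":[0,0,0.4],"dr":[0,0,0]}
    - {"gripper":1,"translation":[0,0,0.4],"dr":[0,0,0]}
    - {"gripper":1,"translation":[-0.114,0.366,0],"dr":[0,0,0]}
    - {"gripper":1,"translation":[-0.114,0.366,0],"dr":[0,0,0]}
    - {"gripper":1,"translation":[-0.114,0.366,0],"dr":[0,0,0]}
    - {"gripper":1,"translation":[-0.114,0.366,0],"dr":[0,0,0]}
    - {"gripper":1,"translation":[-0.114,0.366,0],"dr":[0,0,0]}
    - {"gripper":1,"translation":[-0.114,0.366,0],"dr":[0,0,0]}
    - {"gripper":1,"translation":[-0.114,0.366,0],"dr":[0,0,0]}
    - {"gripper":1,"translation":[-0.114,0.366,0],"dr":[0,0,0]}
    - {"gripper":1,"translation":[0,0,0],"dr":[0,0,0]}
  squeeze: 40

```text
clock: 25.32
eef_pos: [455.4, 41.0, 155.2]
tcp_rot: [-3.14, 0.001, 0.1]
contact_force: [-0.9, -0.5, -1.2]
opening: 0.461
```

>>> jog_arm:
  deltas:
    - {"gripper":1,"translation":[0.025,-0.045,-0.2],"dr":[0,0,0]}
    - {"gripper":1,"translation":[0,0,-0.22],"dr":[0,0,0]}
    - {"gripper":1,"translation":[0,0,0],"dr":[0,0,0]}
    - {"gripper":1,"translation":[0,0,0],"dr":[0,0,0]}

```text
clock: 25.65
eef_pos: [459.7, 31.7, 112.7]
tcp_rot: [-3.142, 0.003, 0.097]
contact_force: [0.8, 0.4, -1.5]
opening: 0.464
```

Run:
```python
from look import *
b=r.grab_frame("scene"); s=r.sense(); print(s["eef_pos"],s["contact_force"]); cv2.imwrite("pics/e_scene.png",b)
q=b.astype(int); B,G,R=q[...,0],q[...,1],q[...,2]
p=s["eef_pos"]; u,v=map(int,proj("scene",[p[0],p[1],p[2]-30])); print(u,v,[proj("scene",[p[0],p[1],p[2]-d]) for d in(25,46)])
m=((R>70)&(R>1.5*G)&(G>B)).astype(np.uint8)[v-14:v+14,u-14:u+14]
ys,xs=np.nonzero(m); print(len(xs),xs.min()+u-14,xs.max()+u-14,ys.min()+v-14,ys.max()+v-14)
for y in range(m.shape[0]):
    x=np.nonzero(m[y])[0]
    if len(x): print(y+v-14,x.min()+u-14,x.max()+u-14,end="; ")
```

```text
[460.44332796  31.70684353 113.4555423 ] [-0.30792041 -0.12964619 -1.25077182]
227 242 [(np.float64(227.13809975776644), np.float64(241.3799156930939)), (np.float64(227.64923611474447), np.float64(246.48731138472584))]
48 222 232 232 249
232 231 232; 233 222 232; 234 231 231; 235 231 231; 236 230 231; 237 230 230; 242 231 232; 243 228 232; 244 228 232; 245 228 232; 246 228 232; 247 228 232; 248 227 231; 249 224 229;
```

Run:
```python
from look import *
for n,u,v in(("p0",117,437),("p1",247,480),("p2",189,340)): print(n,atz("scene",210+u/6.667,185+v/6.667,54).round(1))
for n,u,v in(("p0",575-400,443),("p2",557-400,235)): print(n,atz("top",235+u/10,205+v/10,54).round(1))
```

```text
p0 [457.   30.7  54. ]
p1 [466.1 -32.9  54. ]
p2 [524.2  39.8  54. ]
p0 [458.5  34.   54. ]
p2 [523.4  41.   54. ]
```

>>> jog_arm:
  deltas:
    - {"gripper":1,"translation":[-0.02,0.026,0],"dr":[0,0,0]}
    - {"gripper":1,"translation":[0,0,0],"dr":[0,0,0]}
    - {"gripper":1,"translation":[0,0,-0.1],"dr":[0,0,0]}
    - {"gripper":1,"translation":[0,0,-0.06],"dr":[0,0,0]}
    - {"gripper":1,"translation":[0,0,-0.05],"dr":[0,0,0]}
    - {"gripper":1,"translation":[0,0,0],"dr":[0,0,0]}
    - {"gripper":1,"translation":[0,0,0],"dr":[0,0,0]}

```text
clock: 26.28
eef_pos: [458.2, 34.4, 91.5]
tcp_rot: [-3.142, 0.001, 0.097]
contact_force: [-0.1, -0.4, -1.5]
opening: 0.457
```

Inside the pocket with no side force. I'll lower it gently to the floor.

>>> jog_arm:
  deltas:
    - {"gripper":1,"translation":[0,0,-0.02],"dr":[0,0,0]}
    - {"gripper":1,"translation":[0,0,-0.02],"dr":[0,0,0]}
    - {"gripper":1,"translation":[0,0,-0.02],"dr":[0,0,0]}
    - {"gripper":1,"translation":[0,0,0],"dr":[0,0,0]}
    - {"gripper":1,"translation":[0,0,0],"dr":[0,0,0]}

```text
clock: 26.7
eef_pos: [459.3, 34.5, 86.4]
tcp_rot: [3.142, -0.001, 0.097]
contact_force: [2.0, -0.4, 4.1]
opening: 0.459
```

>>> jog_arm:
  deltas:
    - {"gripper":1,"translation":[0,0,0.008],"dr":[0,0,0]}
    - {"gripper":-0.45,"translation":[0,0,0],"dr":[0,0,0]}
    - {"gripper":-0.45,"translation":[0,0,0],"dr":[0,0,0]}
    - {"gripper":-0.45,"translation":[0,0,0],"dr":[0,0,0]}
    - {"gripper":-0.45,"translation":[0,0,0.3],"dr":[0,0,0]}
    - {"gripper":-0.45,"translation":[0,0,0.4],"dr":[0,0,0]}
    - {"gripper":-0.45,"translation":[0,-0.25,0.1],"dr":[0,0,0.06]}
    - {"gripper":-0.45,"translation":[0,-0.35,0],"dr":[0,0,0.06]}
    - {"gripper":-0.45,"translation":[0,-0.38,0],"dr":[0,0,0.07]}
    - {"gripper":-0.45,"translation":[0,-0.38,0],"dr":[0,0,0.07]}
    - {"gripper":-0.6,"translation":[-0.05,-0.38,0],"dr":[0,0,0.07]}
    - {"gripper":-0.6,"translation":[-0.05,-0.38,0],"dr":[0,0,0.07]}

```text
clock: 27.7
eef_pos: [448.8, -173.4, 167.0]
tcp_rot: [3.141, -0.0, 0.715]
contact_force: [0.0, -0.1, 1.1]
opening: 0.801
```

Run:
```python
from look import *
blobs("f",("top","scene"))
print([np.round(proj("scene",[458.5,34.5,40+h]),1) for h in(64,22)])
a=cv2.imread("pics/f_top.png").astype(int)
u,v=map(int,proj("top",[458.5,34.5,106]));p=a[v-6:v+7,u-6:u+7].min(2)>140
ys,xs=np.nonzero(p);print("white plunger",len(xs),atz("top",xs.mean()+u-6,ys.mean()+v-6,106))
```

```text
top blue 13 [269.8 226.8] [529.4 -19.2] [528.6 -19.8]
top amber 70 [270.7 226.1] [532.3 -21.5] [531.3 -22.1]
top amber 70 [251.3 249.5] [457.2  38.5] [458.8  35.8]
top amber 20 [376. 252.] [ 456.  -356.8] [ 457.7 -345.9]
scene yel 40 [345.2 310.4] [ 437.5 -352.9] [ 408.5 -360.6]
scene blue 33 [256.2 231.5] [559.4  -2.8] [524.4 -27.3]
scene blue 113 [360.6 236.9] [ 707.4 -283.7] [ 665.4 -294.7]
scene blue 60 [335.9 334. ] [ 363.6 -361.6] [ 338.1 -368.9]
scene amber 19 [384.9 203.2] [ 935.5 -283.4] [ 879.  -295.1]
scene amber 34 [257.  243.4] [539.3 -18.5] [503.1 -43.8]
scene amber 35 [226.5 251. ] [464.2  41.1] [431.8  12.7]
scene amber 15 [423.6 270.5] [ 700.8 -482.3] [ 656.3 -483.8]
scene amber 5 [417.8 269.2] [ 696.8 -466.8] [ 652.5 -469.1]
scene amber 14 [340.4 312.6] [ 443.5 -340.3] [ 412.1 -349.1]
scene amber 47 [342.7 323.2] [ 417.5 -358.3] [ 387.5 -366.2]
27.8 [ 448.6 -176.1  167. ]
[array([225.6, 237.6]), array([226.6, 247.8])]
white plunger 17 [455.45313499  39.44833226 106.        ]
```

>>> jog_arm:
  deltas:
    - {"gripper":-0.6,"translation":[-0.005,-0.346,0],"dr":[0,0,0.0214]}
    - {"gripper":-0.6,"translation":[-0.005,-0.346,0],"dr":[0,0,0.0214]}
    - {"gripper":-0.6,"translation":[-0.005,-0.346,0],"dr":[0,0,0.0214]}
    - {"gripper":-0.6,"translation":[-0.005,-0.346,0],"dr":[0,0,0.0214]}
    - {"gripper":-0.6,"translation":[-0.005,-0.346,0],"dr":[0,0,0.0214]}
    - {"gripper":-0.6,"translation":[0,0,-0.35],"dr":[0,0,0]}
    - {"gripper":-0.6,"translation":[0,0,0],"dr":[0,0,0]}
    - {"gripper":-0.6,"translation":[0,0,0],"dr":[0,0,0]}
  squeeze: 25

```text
clock: 28.47
eef_pos: [445.3, -343.5, 130.3]
tcp_rot: [-3.137, -0.0, 0.876]
contact_force: [0.1, 0.9, 0.0]
opening: 0.803
```

>>> jog_arm:
  deltas:
    - {"gripper":-0.6,"translation":[0.005,-0.055,-0.3],"dr":[0,0,0]}
    - {"gripper":-0.6,"translation":[0,0,-0.35],"dr":[0,0,0]}
    - {"gripper":-0.6,"translation":[0,0,-0.2],"dr":[0,0,0]}
    - {"gripper":-0.6,"translation":[0,0,0],"dr":[0,0,0]}
    - {"gripper":-0.6,"translation":[0,0,0],"dr":[0,0,0]}
    - {"gripper":1,"translation":[0,0,0],"dr":[0,0,0]}
    - {"gripper":1,"translation":[0,0,0],"dr":[0,0,0]}
    - {"gripper":1,"translation":[0,0,0],"dr":[0,0,0]}
    - {"gripper":1,"translation":[0,0,0],"dr":[0,0,0]}
    - {"gripper":1,"translation":[0,0,0],"dr":[0,0,0]}

```text
clock: 29.3
eef_pos: [448.4, -350.9, 49.1]
tcp_rot: [3.138, -0.0, 0.877]
contact_force: [-0.4, 1.2, 7.7]
opening: 0.465
```

>>> jog_arm:
  deltas:
    - {"gripper":1,"translation":[0,0,0.3],"dr":[0,0,0]}
    - {"gripper":1,"translation":[0,0,0.4],"dr":[0,0,0]}
    - {"gripper":1,"translation":[0,0,0.35],"dr":[0,0,0]}
    - {"gripper":1,"translation":[0.023,0.398,0],"dr":[0,0,0]}
    - {"gripper":1,"translation":[0.023,0.398,0],"dr":[0,0,0]}
    - {"gripper":1,"translation":[0.023,0.398,0],"dr":[0,0,0]}
    - {"gripper":1,"translation":[0.023,0.398,0],"dr":[0,0,0]}
    - {"gripper":1,"translation":[0.023,0.398,0],"dr":[0,0,0]}
    - {"gripper":1,"translation":[0.023,0.398,0],"dr":[0,0,0]}
    - {"gripper":1,"translation":[0.023,0.398,0],"dr":[0,0,0]}
    - {"gripper":1,"translation":[0.023,0.398,0],"dr":[0,0,0]}
    - {"gripper":1,"translation":[0,0,0],"dr":[0,0,0]}
  squeeze: 40

```text
clock: 30.3
eef_pos: [465.8, -26.4, 153.1]
tcp_rot: [3.141, -0.002, 0.881]
contact_force: [-0.3, 0.7, -1.0]
opening: 0.458
```

>>> jog_arm:
  deltas:
    - {"gripper":1,"translation":[0,0,0],"dr":[0,0,0]}
    - {"gripper":1,"translation":[0,0,-0.2],"dr":[0,0,0]}
    - {"gripper":1,"translation":[0,0,0],"dr":[0,0,0]}
    - {"gripper":1,"translation":[0,0,0],"dr":[0,0,0]}

```text
clock: 30.63
eef_pos: [464.9, -32.8, 131.9]
tcp_rot: [-3.14, 0.001, 0.876]
contact_force: [-0.3, -1.2, -1.0]
opening: 0.454
```

>>> jog_arm:
  deltas:
    - {"gripper":1,"translation":[0.005,0.01,-0.15],"dr":[0,0,0]}
    - {"gripper":1,"translation":[0,0,-0.1],"dr":[0,0,0]}
    - {"gripper":1,"translation":[0,0,0],"dr":[0,0,0]}
    - {"gripper":1,"translation":[0,0,-0.06],"dr":[0,0,0]}
    - {"gripper":1,"translation":[0,0,-0.05],"dr":[0,0,0]}
    - {"gripper":1,"translation":[0,0,0],"dr":[0,0,0]}
    - {"gripper":1,"translation":[0,0,0],"dr":[0,0,0]}

```text
clock: 31.22
eef_pos: [466.2, -31.0, 95.9]
tcp_rot: [3.142, -0.0, 0.877]
contact_force: [1.2, 0.3, -1.8]
opening: 0.456
```

>>> jog_arm:
  deltas:
    - {"gripper":1,"translation":[0,0,-0.03],"dr":[0,0,0]}
    - {"gripper":1,"translation":[0,0,-0.025],"dr":[0,0,0]}
    - {"gripper":1,"translation":[0,0,-0.02],"dr":[0,0,0]}
    - {"gripper":1,"translation":[0,0,0],"dr":[0,0,0]}
    - {"gripper":1,"translation":[0,0,0],"dr":[0,0,0]}

```text
clock: 31.63
eef_pos: [467.4, -31.0, 89.2]
tcp_rot: [3.139, -0.002, 0.877]
contact_force: [1.0, -2.0, 6.2]
opening: 0.455
```

>>> jog_arm:
  deltas:
    - {"gripper":1,"translation":[0,0,0.01],"dr":[0,0,0]}
    - {"gripper":-0.35,"translation":[0,0,0],"dr":[0,0,0]}
    - {"gripper":-0.35,"translation":[0,0,0],"dr":[0,0,0]}
    - {"gripper":-0.35,"translation":[0,0,0],"dr":[0,0,0]}
    - {"gripper":-0.35,"translation":[0,0,0.3],"dr":[0,0,0]}
    - {"gripper":-0.35,"translation":[0,0,0.4],"dr":[0,0,0]}
    - {"gripper":-0.35,"translation":[-0.1,0.3,0.2],"dr":[0,0,-0.07]}
    - {"gripper":-0.35,"translation":[-0.1,0.35,0],"dr":[0,0,-0.07]}
    - {"gripper":-0.35,"translation":[-0.1,0.38,0],"dr":[0,0,-0.07]}
    - {"gripper":-0.35,"translation":[-0.1,0.38,0],"dr":[0,0,-0.07]}
    - {"gripper":-0.35,"translation":[-0.1,0.38,0],"dr":[0,0,-0.07]}
    - {"gripper":-0.35,"translation":[0,0.38,0],"dr":[0,0,-0.07]}

```text
clock: 32.63
eef_pos: [416.6, 176.3, 179.2]
tcp_rot: [3.141, 0.002, 0.244]
contact_force: [0.0, -1.4, 0.0]
opening: 0.669
```

Run:
```python
from look import *
blobs("g",("top","scene"))
print([np.round(proj("scene",[466.5,-31,40+h]),1) for h in(60,22)])
for nm in("top","scene"):
    im=cv2.imread(f"pics/g_{nm}.png"); u,v=map(int,proj(nm,[453,121.5,92])); p=im[v-9:v+9,u-9:u+9].max(2)<45
    k,l,st,c=cv2.connectedComponentsWithStats(p.astype(np.uint8))
    i=1+st[1:,4].argmax(); x=c[i]+[u-9,v-9]; print(nm,st[i,4],x,atz(nm,*x,96 if nm=="top" else 78).round(1))
a=cv2.imread("pics/g_top.png");b=cv2.imread("pics/g_scene.png")
cv2.imwrite("pics/p11.png",np.hstack([cv2.resize(b[190:280,210:270],(400,600),interpolation=cv2.INTER_CUBIC),cv2.resize(a[208:268,242:282],(400,600),interpolation=cv2.INTER_CUBIC)]))
```

```text
top yel 35 [256.9 202.5] [604.6  22.4] [601.4  20.5]
top yel 27 [272.6 248.6] [462.2 -28.8] [463.5 -29.2]
top blue 22 [270.4 227.1] [528.6 -21. ] [527.9 -21.6]
top blue 29 [372.2 269.6] [ 402.5 -338.7] [ 405.7 -329.1]
top amber 71 [270.3 227.1] [529.2 -20.1] [528.3 -20.8]
top amber 71 [272.3 248.3] [462.2 -27.7] [463.6 -28.1]
top amber 76 [251.2 250.3] [454.7  38.7] [456.3  36.1]
scene yel 49 [256.1 194.4] [713.7 100.3] [671.4  70.9]
scene yel 32 [244.9 247.9] [483.7 -13.8] [452.4 -37.7]
scene blue 34 [255.6 231.7] [558.   -1.8] [523.1 -26.3]
scene blue 115 [360.6 237. ] [ 707.  -283.7] [ 665.  -294.7]
scene blue 60 [335.9 334. ] [ 363.6 -361.6] [ 338.1 -368.9]
scene amber 13 [385.4 201.7] [ 944.5 -282. ] [ 887.5 -293.7]
scene amber 5 [383.6 206.6] [ 915.5 -286. ] [ 860.  -297.5]
scene amber 27 [256.4 244. ] [536.3 -18.2] [500.2 -43.5]
scene amber 36 [225.7 251.2] [462.1  42.5] [429.8  14.1]
scene amber 32 [246.1 258.6] [469.9 -26.2] [437.2 -51.1]
scene amber 15 [423.6 270.5] [ 700.8 -482.3] [ 656.3 -483.8]
scene amber 5 [416.  273.2] [ 679.1 -466.8] [ 635.7 -469.1]
32.7333 [418.7 179.4 179.6]
[array([245.9, 245.5]), array([246.5, 254.8])]
top 39 [222.87179487 251.20512821] [452.7 121.   96. ]
scene 40 [201.05 234.1 ] [452.  123.6  78. ]
```

View pics/p11.png

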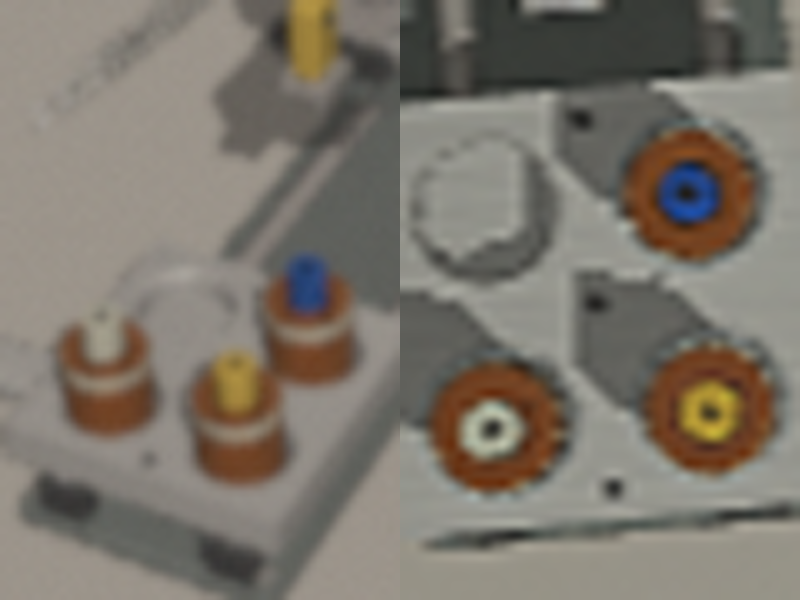

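All three pots stand upright and seated: white in p0, yellow in p1 and blue in p3. Next I grip the handle with the jaws along press x.

>>> jog_arm:
  deltas:
    - {"gripper":-0.35,"translation":[0.17,-0.287,0],"dr":[0,0,-0.046]}
    - {"gripper":-0.35,"translation":[0.165,-0.287,0],"dr":[0,0,-0.046]}
    - {"gripper":-0.35,"translation":[0,0,0],"dr":[0,0,0]}
    - {"gripper":-0.35,"translation":[0,0,-0.35],"dr":[0,0,0]}
    - {"gripper":-0.35,"translation":[0,0,-0.35],"dr":[0,0,0]}
    - {"gripper":-0.35,"translation":[0,0,-0.19],"dr":[0,0,0]}
    - {"gripper":-0.35,"translation":[0,0,0],"dr":[0,0,0]}
    - {"gripper":1,"translation":[0,0,0],"dr":[0,0,0]}
    - {"gripper":1,"translation":[0,0,0],"dr":[0,0,0]}
    - {"gripper":1,"translation":[0,0,0],"dr":[0,0,0]}
    - {"gripper":1,"translation":[0,0,0],"dr":[0,0,0]}
    - {"gripper":1,"translation":[0,0,0],"dr":[0,0,0]}
  squeeze: 60

```text
clock: 33.73
eef_pos: [453.6, 118.2, 91.9]
tcp_rot: [-3.141, -0.003, 0.105]
contact_force: [-0.8, -0.2, 6.6]
opening: 0.237
```

>>> jog_arm:
  deltas:
    - {"gripper":1,"translation":[0.08,0.025,0],"dr":[0,0,0]}
    - {"gripper":1,"translation":[0.16,0.05,0],"dr":[0,0,0]}
    - {"gripper":1,"translation":[0.17,0.05,0],"dr":[0,0,0]}
    - {"gripper":1,"translation":[0.17,0.05,0],"dr":[0,0,0]}
    - {"gripper":1,"translation":[0.17,0.05,0],"dr":[0,0,0]}
    - {"gripper":1,"translation":[0.17,0.05,0],"dr":[0,0,0]}
    - {"gripper":1,"translation":[0.17,0.05,0],"dr":[0,0,0]}
    - {"gripper":1,"translation":[0.17,0.05,0],"dr":[0,0,0]}
    - {"gripper":1,"translation":[0.17,0.05,0],"dr":[0,0,0]}
    - {"gripper":1,"translation":[0.17,0.05,0],"dr":[0,0,0]}
    - {"gripper":1,"translation":[0.16,0.05,0],"dr":[0,0,0]}
    - {"gripper":1,"translation":[0.08,0.025,0],"dr":[0,0,0]}

```text
clock: 34.73
eef_pos: [638.8, 173.4, 91.9]
tcp_rot: [-3.141, -0.003, 0.105]
contact_force: [-2.0, -2.1, 7.1]
opening: 0.238
```

>>> jog_arm:
  deltas:
    - {"gripper":1,"translation":[0.03,0.003,0],"dr":[0,0,0]}
    - {"gripper":1,"translation":[0.02,0.002,0],"dr":[0,0,0]}
    - {"gripper":1,"translation":[0,0,0],"dr":[0,0,0]}
    - {"gripper":1,"translation":[0,0,0],"dr":[0,0,0]}

```text
clock: 35.07
eef_pos: [642.4, 174.0, 92.0]
tcp_rot: [-3.141, -0.003, 0.105]
contact_force: [1.8, 0.3, 6.4]
opening: 0.239
```

>>> jog_arm:
  deltas:
    - {"gripper":1,"translation":[0.03,0.003,0],"dr":[0,0,0]}
    - {"gripper":1,"translation":[0.02,0.002,0],"dr":[0,0,0]}
    - {"gripper":1,"translation":[0.02,0.002,0],"dr":[0,0,0]}
    - {"gripper":1,"translation":[0,0,0],"dr":[0,0,0]}
    - {"gripper":1,"translation":[0,0,0],"dr":[0,0,0]}

```text
clock: 35.48
eef_pos: [648.3, 174.5, 91.9]
tcp_rot: [-3.141, -0.001, 0.105]
contact_force: [-2.3, 0.7, 8.7]
opening: 0.239
```

>>> jog_arm:
  deltas:
    - {"gripper":1,"translation":[0.02,0.002,0],"dr":[0,0,0]}
    - {"gripper":1,"translation":[0,0,0],"dr":[0,0,0]}
    - {"gripper":1,"translation":[0,0,0],"dr":[0,0,0]}

```text
clock: 35.73
eef_pos: [648.5, 174.4, 91.8]
tcp_rot: [-3.141, 0.003, 0.105]
contact_force: [-9.8, 0.6, 13.7]
opening: 0.236
```

>>> jog_arm:
  deltas:
    - {"gripper":1,"translation":[-0.032,0.018,0],"dr":[0,0,0]}
    - {"gripper":1,"translation":[-0.002,0.02,0],"dr":[0,0,0]}
    - {"gripper":1,"translation":[-0.003,0.03,0],"dr":[0,0,0]}
    - {"gripper":1,"translation":[0,0,0],"dr":[0,0,0]}
    - {"gripper":1,"translation":[0,0,0],"dr":[0,0,0]}

```text
clock: 36.15
eef_pos: [646.8, 181.5, 91.9]
tcp_rot: [-3.141, -0.001, 0.105]
contact_force: [-1.1, 1.1, 7.4]
opening: 0.241
```

>>> jog_arm:
  deltas:
    - {"gripper":1,"translation":[-0.002,0.02,0],"dr":[0,0,0]}
    - {"gripper":1,"translation":[0,0.015,0],"dr":[0,0,0]}
    - {"gripper":1,"translation":[0,0,0],"dr":[0,0,0]}
    - {"gripper":1,"translation":[0,0,0],"dr":[0,0,0]}

```text
clock: 36.48
eef_pos: [646.8, 182.3, 91.7]
tcp_rot: [3.139, -0.001, 0.106]
contact_force: [0.3, -13.0, 8.7]
opening: 0.242
```

>>> jog_arm:
  deltas:
    - {"gripper":1,"translation":[-0.02,-0.06,0],"dr":[0,0,0]}
    - {"gripper":1,"translation":[-0.03,-0.08,0],"dr":[0,0,0]}
    - {"gripper":1,"translation":[0,0,0],"dr":[0,0,0]}
    - {"gripper":1,"translation":[0,0,0],"dr":[0,0,0]}

```text
clock: 36.82
eef_pos: [641.7, 169.9, 91.8]
tcp_rot: [3.141, -0.001, 0.104]
contact_force: [-1.4, -1.6, 10.2]
opening: 0.237
```

>>> jog_arm:
  deltas:
    - {"gripper":0.1,"translation":[0,0,0],"dr":[0,0,0]}
    - {"gripper":-0.2,"translation":[0,0,0],"dr":[0,0,0]}
    - {"gripper":-0.2,"translation":[0,0,0],"dr":[0,0,0]}
    - {"gripper":-0.2,"translation":[0,0,0.3],"dr":[0,0,0]}
    - {"gripper":-0.2,"translation":[0,0,0.4],"dr":[0,0,0]}
    - {"gripper":1,"translation":[0,0,0.4],"dr":[0,0,0]}
    - {"gripper":1,"translation":[0,0,0.4],"dr":[0,0,0]}
    - {"gripper":1,"translation":[0,0,0.4],"dr":[0,0,0]}
    - {"gripper":1,"translation":[0.03,-0.37,0],"dr":[0,0,0]}
    - {"gripper":1,"translation":[0.03,-0.38,0],"dr":[0,0,0]}
    - {"gripper":1,"translation":[0.03,-0.38,0],"dr":[0,0,0]}
    - {"gripper":1,"translation":[0.03,-0.38,0],"dr":[0,0,0]}

```text
clock: 37.82
eef_pos: [653.1, 18.4, 280.4]
tcp_rot: [3.142, 0.0, 0.106]
contact_force: [0.8, 0.5, -0.7]
opening: -0.0
```

>>> jog_arm:
  deltas:
    - {"gripper":1,"translation":[0,0,0],"dr":[0,0,0]}
    - {"gripper":1,"translation":[0,0,0],"dr":[0,0,0]}

```text
clock: 37.98
eef_pos: [653.3, 17.8, 280.0]
tcp_rot: [-3.141, 0.001, 0.102]
contact_force: [-1.1, 0.2, 1.1]
opening: 0.001
```

Run:
```python
from look import *
for n in("scene","top"):
    im=r.grab_frame(n); cv2.imwrite(f"pics/h_{n}.png",im)
    q=im.astype(int); B,G,R=q[...,0],q[...,1],q[...,2]
    for nm,m in(("yel",(R>110)&(G>90)&(B<.55*G)),("blue",(B>80)&(B>1.5*R)&(B>1.2*G))):
        k,l,st,c=cv2.connectedComponentsWithStats(m.astype(np.uint8))
        for i in range(1,k):
            if st[i,4]>4 and 220<c[i][0]<300 and c[i][1]>165: print(n,nm,st[i],c[i].round(1))
print("pred yellow plunger scene",proj("scene",[653.6,19,104]),proj("scene",[653.6,19,118]), r.sense()["eef_pos"])
```

```text
scene yel [254 188   6  13  64] [256.3 194.1]
top yel [255 199   5   8  37] [257.1 202.4]
pred yellow plunger scene (np.float64(266.6302038775445), np.float64(203.1048128907165)) (np.float64(266.5991438880918), np.float64(199.66208262759866)) [653.34652349  20.12729873 280.08333019]
```

>>> jog_arm:
  deltas:
    - {"gripper":1,"translation":[0,0,-0.15],"dr":[0,0,0]}
    - {"gripper":1,"translation":[0,0,-0.06],"dr":[0,0,0]}
    - {"gripper":1,"translation":[0,0,-0.05],"dr":[0,0,0]}
    - {"gripper":1,"translation":[0,0,-0.05],"dr":[0,0,0]}
    - {"gripper":1,"translation":[0,0,-0.05],"dr":[0,0,0]}
    - {"gripper":1,"translation":[0,0,-0.05],"dr":[0,0,0]}
    - {"gripper":1,"translation":[0,0,-0.05],"dr":[0,0,0]}
    - {"gripper":1,"translation":[0,0,-0.04],"dr":[0,0,0]}
    - {"gripper":1,"translation":[0,0,0],"dr":[0,0,0]}

```text
clock: 38.83
eef_pos: [653.5, 20.6, 230.3]
tcp_rot: [-3.141, -0.0, 0.105]
contact_force: [-2.3, 2.9, 3.1]
opening: 0.002
```

>>> jog_arm:
  deltas:
    - {"gripper":1,"translation":[0,0,-0.03],"dr":[0,0,0]}
    - {"gripper":1,"translation":[0,0,-0.03],"dr":[0,0,0]}
    - {"gripper":1,"translation":[0,0,0],"dr":[0,0,0]}
    - {"gripper":1,"translation":[0,0,0],"dr":[0,0,0]}

```text
clock: 39.17
eef_pos: [653.8, 20.3, 224.7]
tcp_rot: [-3.141, -0.0, 0.105]
contact_force: [-1.5, 2.5, 4.8]
opening: -0.001
```

>>> jog_arm:
  deltas:
    - {"gripper":1,"translation":[0,0,-0.03],"dr":[0,0,0]}
    - {"gripper":1,"translation":[0,0,-0.03],"dr":[0,0,0]}
    - {"gripper":1,"translation":[0,0,-0.01],"dr":[0,0,0]}
    - {"gripper":1,"translation":[0,0,0],"dr":[0,0,0]}
    - {"gripper":1,"translation":[0,0,0],"dr":[0,0,0]}

```text
clock: 39.58
eef_pos: [653.9, 20.3, 219.1]
tcp_rot: [-3.141, -0.001, 0.105]
contact_force: [-5.6, 2.3, 14.0]
opening: 0.004
```

>>> jog_arm:
  deltas:
    - {"gripper":1,"translation":[0,0,-0.015],"dr":[0,0,0]}
    - {"gripper":1,"translation":[0,0,0],"dr":[0,0,0]}
    - {"gripper":1,"translation":[0,0,0],"dr":[0,0,0]}

```text
clock: 39.83
eef_pos: [653.9, 20.3, 219.0]
tcp_rot: [-3.141, -0.002, 0.105]
contact_force: [-9.8, 2.4, 24.2]
opening: 0.003
```

>>> jog_arm:
  deltas:
    - {"gripper":1,"translation":[0,0,0.2],"dr":[0,0,0]}
    - {"gripper":1,"translation":[0,0,0.3],"dr":[0,0,0]}
    - {"gripper":1,"translation":[0,0,0.135],"dr":[0,0,0]}
    - {"gripper":-0.2,"translation":[-0.03,0.37,0],"dr":[0,0,0]}
    - {"gripper":-0.2,"translation":[-0.03,0.38,0],"dr":[0,0,0]}
    - {"gripper":-0.2,"translation":[-0.03,0.38,0],"dr":[0,0,0]}
    - {"gripper":-0.2,"translation":[-0.03,0.38,0],"dr":[0,0,0]}
    - {"gripper":-0.2,"translation":[0,0,-0.4],"dr":[0,0,0]}
    - {"gripper":-0.2,"translation":[0,0,-0.4],"dr":[0,0,0]}
    - {"gripper":-0.2,"translation":[0,0,0],"dr":[0,0,0]}

```text
clock: 40.67
eef_pos: [637.3, 170.5, 191.8]
tcp_rot: [3.14, 0.011, 0.106]
contact_force: [-1.8, -1.1, -1.3]
opening: 0.598
```

>>> jog_arm:
  deltas:
    - {"gripper":-0.2,"translation":[0.01,0,0],"dr":[0,0,0]}
    - {"gripper":-0.2,"translation":[0,0,-0.4],"dr":[0,0,0]}
    - {"gripper":-0.2,"translation":[0,0,-0.4],"dr":[0,0,0]}
    - {"gripper":-0.2,"translation":[0,0,-0.2],"dr":[0,0,0]}
    - {"gripper":-0.2,"translation":[0,0,0],"dr":[0,0,0]}
    - {"gripper":-0.2,"translation":[0,0,0],"dr":[0,0,0]}
    - {"gripper":1,"translation":[0,0,0],"dr":[0,0,0]}
    - {"gripper":1,"translation":[0,0,0],"dr":[0,0,0]}
    - {"gripper":1,"translation":[0,0,0],"dr":[0,0,0]}
    - {"gripper":1,"translation":[0,0,0],"dr":[0,0,0]}
    - {"gripper":1,"translation":[0,0,0],"dr":[0,0,0]}

```text
clock: 41.58
eef_pos: [644.4, 171.0, 102.4]
tcp_rot: [-3.141, -0.004, 0.105]
contact_force: [-0.7, -1.1, 8.3]
opening: 0.23
```

>>> jog_arm:
  deltas:
    - {"gripper":1,"translation":[0.008,-0.082,0],"dr":[0,0,0]}
    - {"gripper":1,"translation":[0.008,-0.082,0],"dr":[0,0,0]}
    - {"gripper":1,"translation":[0.008,-0.082,0],"dr":[0,0,0]}
    - {"gripper":1,"translation":[0.008,-0.082,0],"dr":[0,0,0]}
    - {"gripper":1,"translation":[0.008,-0.082,0],"dr":[0,0,0]}
    - {"gripper":1,"translation":[0.008,-0.082,0],"dr":[0,0,0]}
    - {"gripper":1,"translation":[0.008,-0.082,0],"dr":[0,0,0]}
    - {"gripper":1,"translation":[0.008,-0.082,0],"dr":[0,0,0]}
    - {"gripper":1,"translation":[0,0,0],"dr":[0,0,0]}
    - {"gripper":1,"translation":[0,0,0],"dr":[0,0,0]}

```text
clock: 42.42
eef_pos: [651.5, 104.6, 102.5]
tcp_rot: [3.141, -0.006, 0.104]
contact_force: [1.1, -0.9, 7.5]
opening: 0.231
```

>>> jog_arm:
  deltas:
    - {"gripper":1,"translation":[-0.034,0.005,0],"dr":[0,0,0]}
    - {"gripper":1,"translation":[0,0,0],"dr":[0,0,0]}
    - {"gripper":1,"translation":[0,0,0],"dr":[0,0,0]}
    - {"gripper":1,"translation":[0,0,0],"dr":[0,0,0]}

```text
clock: 42.75
eef_pos: [647.7, 105.5, 102.5]
tcp_rot: [3.141, -0.005, 0.105]
contact_force: [-0.2, -1.8, 7.9]
opening: 0.225
```

>>> jog_arm:
  deltas:
    - {"gripper":0.1,"translation":[0,0,0],"dr":[0,0,0]}
    - {"gripper":-0.2,"translation":[0,0,0],"dr":[0,0,0]}
    - {"gripper":-0.2,"translation":[0,0,0],"dr":[0,0,0]}
    - {"gripper":-0.2,"translation":[0,0,0.2],"dr":[0,0,0]}
    - {"gripper":1,"translation":[0,0,0.4],"dr":[0,0,0]}
    - {"gripper":1,"translation":[0,0,0.4],"dr":[0,0,0]}
    - {"gripper":1,"translation":[0,0,0.4],"dr":[0,0,0]}
    - {"gripper":1,"translation":[0,0,0.4],"dr":[0,0,0]}
    - {"gripper":1,"translation":[0.03,-0.28,0],"dr":[0,0,0]}
    - {"gripper":1,"translation":[0.03,-0.29,0],"dr":[0,0,0]}
    - {"gripper":1,"translation":[0,-0.28,0],"dr":[0,0,0]}
    - {"gripper":1,"translation":[0,0,0],"dr":[0,0,0]}

```text
clock: 43.75
eef_pos: [651.6, 16.4, 279.8]
tcp_rot: [3.14, -0.0, 0.102]
contact_force: [-0.9, -0.1, -0.2]
opening: 0.001
```

>>> jog_arm:
  deltas:
    - {"gripper":1,"translation":[0,0,0],"dr":[0,0,0]}
    - {"gripper":1,"translation":[0,0,-0.15],"dr":[0,0,0]}
    - {"gripper":1,"translation":[0,0,-0.06],"dr":[0,0,0]}
    - {"gripper":1,"translation":[0,0,-0.05],"dr":[0,0,0]}
    - {"gripper":1,"translation":[0,0,-0.05],"dr":[0,0,0]}
    - {"gripper":1,"translation":[0,0,-0.05],"dr":[0,0,0]}
    - {"gripper":1,"translation":[0,0,-0.05],"dr":[0,0,0]}
    - {"gripper":1,"translation":[0,0,-0.05],"dr":[0,0,0]}
    - {"gripper":1,"translation":[0,0,-0.04],"dr":[0,0,0]}
    - {"gripper":1,"translation":[0,0,-0.04],"dr":[0,0,0]}
    - {"gripper":1,"translation":[0,0,0],"dr":[0,0,0]}
    - {"gripper":1,"translation":[0,0,0],"dr":[0,0,0]}

```text
clock: 44.75
eef_pos: [651.4, 21.2, 225.5]
tcp_rot: [-3.141, 0.001, 0.105]
contact_force: [-3.6, 1.4, 5.4]
opening: -0.0
```

>>> jog_arm:
  deltas:
    - {"gripper":1,"translation":[0,0,-0.03],"dr":[0,0,0]}
    - {"gripper":1,"translation":[0,0,-0.03],"dr":[0,0,0]}
    - {"gripper":1,"translation":[0,0,-0.03],"dr":[0,0,0]}
    - {"gripper":1,"translation":[0,0,0],"dr":[0,0,0]}
    - {"gripper":1,"translation":[0,0,0],"dr":[0,0,0]}
    - {"gripper":1,"translation":[0,0,0],"dr":[0,0,0]}

```text
clock: 45.25
eef_pos: [651.6, 21.2, 219.0]
tcp_rot: [-3.141, -0.001, 0.105]
contact_force: [-10.3, 1.3, 22.2]
opening: 0.003
```

>>> jog_arm:
  deltas:
    - {"gripper":1,"translation":[0,0,0.2],"dr":[0,0,0]}
    - {"gripper":1,"translation":[0,0,0.3],"dr":[0,0,0]}
    - {"gripper":1,"translation":[0,0,0.13],"dr":[0,0,0]}
    - {"gripper":0.5,"translation":[-0.02,0.28,0],"dr":[0,0,0]}
    - {"gripper":0,"translation":[-0.02,0.28,0],"dr":[0,0,0]}
    - {"gripper":-0.2,"translation":[0,0.28,0],"dr":[0,0,0]}
    - {"gripper":-0.2,"translation":[0,0,0],"dr":[0,0,0]}
    - {"gripper":-0.2,"translation":[0,0,-0.4],"dr":[0,0,0]}
    - {"gripper":-0.2,"translation":[0,0,-0.4],"dr":[0,0,0]}
    - {"gripper":-0.2,"translation":[0,0,0],"dr":[0,0,0]}
    - {"gripper":-0.2,"translation":[0,0,0],"dr":[0,0,0]}

```text
clock: 46.17
eef_pos: [646.3, 104.1, 197.5]
tcp_rot: [3.141, 0.005, 0.105]
contact_force: [0.4, -0.1, 0.1]
opening: 0.601
```

>>> jog_arm:
  deltas:
    - {"gripper":-0.2,"translation":[0.015,0.014,-0.3],"dr":[0,0,0]}
    - {"gripper":-0.2,"translation":[0,0,-0.4],"dr":[0,0,0]}
    - {"gripper":-0.2,"translation":[0,0,-0.32],"dr":[0,0,0]}
    - {"gripper":-0.2,"translation":[0,0,0],"dr":[0,0,0]}
    - {"gripper":-0.2,"translation":[0,0,0],"dr":[0,0,0]}
    - {"gripper":1,"translation":[0,0,0],"dr":[0,0,0]}
    - {"gripper":1,"translation":[0,0,0],"dr":[0,0,0]}
    - {"gripper":1,"translation":[0,0,0],"dr":[0,0,0]}
    - {"gripper":1,"translation":[0,0,0],"dr":[0,0,0]}
    - {"gripper":1,"translation":[0,0,0],"dr":[0,0,0]}

```text
clock: 47.0
eef_pos: [651.1, 106.2, 100.7]
tcp_rot: [-3.141, -0.005, 0.105]
contact_force: [-0.9, -0.9, 8.3]
opening: 0.226
```

>>> jog_arm:
  deltas:
    - {"gripper":1,"translation":[-0.09,0.074,0],"dr":[0,0,0]}
    - {"gripper":1,"translation":[-0.09,0.074,0],"dr":[0,0,0]}
    - {"gripper":1,"translation":[-0.09,0.074,0],"dr":[0,0,0]}
    - {"gripper":1,"translation":[-0.09,0.074,0],"dr":[0,0,0]}
    - {"gripper":1,"translation":[-0.09,0.074,0],"dr":[0,0,0]}
    - {"gripper":1,"translation":[-0.09,0.074,0],"dr":[0,0,0]}
    - {"gripper":1,"translation":[-0.09,0.074,0],"dr":[0,0,0]}
    - {"gripper":1,"translation":[-0.09,0.074,0],"dr":[0,0,0]}
    - {"gripper":1,"translation":[0,0,0],"dr":[0,0,0]}
    - {"gripper":1,"translation":[0,0,0],"dr":[0,0,0]}

```text
clock: 47.83
eef_pos: [578.5, 166.4, 100.6]
tcp_rot: [-3.14, -0.005, 0.105]
contact_force: [-0.7, 1.3, 9.6]
opening: 0.232
```

>>> jog_arm:
  deltas:
    - {"gripper":1,"translation":[-0.028,-0.01,0],"dr":[0,0,0]}
    - {"gripper":1,"translation":[0,0,0],"dr":[0,0,0]}
    - {"gripper":1,"translation":[0,0,0],"dr":[0,0,0]}
    - {"gripper":1,"translation":[0,0,0],"dr":[0,0,0]}

```text
clock: 48.17
eef_pos: [576.4, 165.1, 100.6]
tcp_rot: [-3.14, -0.005, 0.105]
contact_force: [-1.5, 1.8, 9.8]
opening: 0.231
```

>>> jog_arm:
  deltas:
    - {"gripper":0.1,"translation":[0,0,0],"dr":[0,0,0]}
    - {"gripper":-0.2,"translation":[0,0,0],"dr":[0,0,0]}
    - {"gripper":-0.2,"translation":[0,0,0],"dr":[0,0,0]}
    - {"gripper":-0.2,"translation":[0,0,0.2],"dr":[0,0,0]}
    - {"gripper":1,"translation":[0,0,0.4],"dr":[0,0,0]}
    - {"gripper":1,"translation":[0,0,0.4],"dr":[0,0,0]}
    - {"gripper":1,"translation":[0,0,0.4],"dr":[0,0,0]}
    - {"gripper":1,"translation":[0,0,0.41],"dr":[0,0,0]}
    - {"gripper":1,"translation":[0.19,-0.362,0],"dr":[0,0,0]}
    - {"gripper":1,"translation":[0.19,-0.362,0],"dr":[0,0,0]}
    - {"gripper":1,"translation":[0.19,-0.362,0],"dr":[0,0,0]}
    - {"gripper":1,"translation":[0.19,-0.362,0],"dr":[0,0,0]}

```text
clock: 49.17
eef_pos: [650.9, 17.9, 279.2]
tcp_rot: [3.141, -0.001, 0.106]
contact_force: [1.2, 0.8, 0.0]
opening: 0.0
```

>>> jog_arm:
  deltas:
    - {"gripper":1,"translation":[0,0,0],"dr":[0,0,0]}
    - {"gripper":1,"translation":[0,0,0],"dr":[0,0,0]}
    - {"gripper":1,"translation":[0,0,-0.1],"dr":[0,0,0]}

```text
clock: 49.42
eef_pos: [651.0, 19.2, 269.8]
tcp_rot: [-3.141, -0.003, 0.104]
contact_force: [0.5, -0.0, 0.8]
opening: 0.003
```

>>> jog_arm:
  deltas:
    - {"gripper":1,"translation":[0,0,-0.06],"dr":[0,0,0]}
    - {"gripper":1,"translation":[0,0,-0.06],"dr":[0,0,0]}
    - {"gripper":1,"translation":[0,0,-0.05],"dr":[0,0,0]}
    - {"gripper":1,"translation":[0,0,-0.05],"dr":[0,0,0]}
    - {"gripper":1,"translation":[0,0,-0.05],"dr":[0,0,0]}
    - {"gripper":1,"translation":[0,0,-0.05],"dr":[0,0,0]}
    - {"gripper":1,"translation":[0,0,-0.04],"dr":[0,0,0]}
    - {"gripper":1,"translation":[0,0,-0.04],"dr":[0,0,0]}
    - {"gripper":1,"translation":[0,0,-0.04],"dr":[0,0,0]}
    - {"gripper":1,"translation":[0,0,0],"dr":[0,0,0]}
    - {"gripper":1,"translation":[0,0,0],"dr":[0,0,0]}

```text
clock: 50.33
eef_pos: [649.9, 20.2, 224.3]
tcp_rot: [-3.141, 0.001, 0.105]
contact_force: [-2.4, 1.8, 3.8]
opening: 0.003
```

>>> jog_arm:
  deltas:
    - {"gripper":1,"translation":[0,0,-0.03],"dr":[0,0,0]}
    - {"gripper":1,"translation":[0,0,-0.03],"dr":[0,0,0]}
    - {"gripper":1,"translation":[0,0,-0.03],"dr":[0,0,0]}
    - {"gripper":1,"translation":[0,0,0],"dr":[0,0,0]}
    - {"gripper":1,"translation":[0,0,0],"dr":[0,0,0]}
    - {"gripper":1,"translation":[0,0,0],"dr":[0,0,0]}

```text
clock: 50.83
eef_pos: [650.3, 20.1, 218.9]
tcp_rot: [-3.141, -0.001, 0.105]
contact_force: [-13.3, 1.8, 28.7]
opening: -0.002
```

>>> jog_arm:
  deltas:
    - {"gripper":1,"translation":[0,0,0.2],"dr":[0,0,0]}
    - {"gripper":1,"translation":[0,0,0.3],"dr":[0,0,0]}
    - {"gripper":1,"translation":[0,0,0.14],"dr":[0,0,0]}
    - {"gripper":0.5,"translation":[-0.185,0.362,0],"dr":[0,0,0]}
    - {"gripper":0,"translation":[-0.185,0.362,0],"dr":[0,0,0]}
    - {"gripper":-0.2,"translation":[-0.185,0.362,0],"dr":[0,0,0]}
    - {"gripper":-0.2,"translation":[-0.185,0.362,0],"dr":[0,0,0]}
    - {"gripper":-0.2,"translation":[0,0,0],"dr":[0,0,0]}
    - {"gripper":-0.2,"translation":[0,0,-0.4],"dr":[0,0,0]}
    - {"gripper":-0.2,"translation":[0,0,-0.4],"dr":[0,0,0]}
    - {"gripper":-0.2,"translation":[0,0,0],"dr":[0,0,0]}
    - {"gripper":-0.2,"translation":[0,0,0],"dr":[0,0,0]}

```text
clock: 51.83
eef_pos: [575.0, 163.9, 197.8]
tcp_rot: [3.141, 0.004, 0.105]
contact_force: [0.9, 0.2, 0.6]
opening: 0.599
```

>>> jog_arm:
  deltas:
    - {"gripper":-0.2,"translation":[0.012,0.012,-0.3],"dr":[0,0,0]}
    - {"gripper":-0.2,"translation":[0,0,-0.4],"dr":[0,0,0]}
    - {"gripper":-0.2,"translation":[0,0,-0.33],"dr":[0,0,0]}
    - {"gripper":-0.2,"translation":[0,0,0],"dr":[0,0,0]}
    - {"gripper":-0.2,"translation":[0,0,0],"dr":[0,0,0]}
    - {"gripper":1,"translation":[0,0,0],"dr":[0,0,0]}
    - {"gripper":1,"translation":[0,0,0],"dr":[0,0,0]}
    - {"gripper":1,"translation":[0,0,0],"dr":[0,0,0]}
    - {"gripper":1,"translation":[0,0,0],"dr":[0,0,0]}
    - {"gripper":1,"translation":[0,0,0],"dr":[0,0,0]}

```text
clock: 52.67
eef_pos: [579.4, 165.8, 99.4]
tcp_rot: [-3.141, -0.005, 0.105]
contact_force: [-0.8, -0.7, 9.5]
opening: 0.233
```

>>> jog_arm:
  deltas:
    - {"gripper":1,"translation":[-0.07,-0.007,0],"dr":[0,0,0]}
    - {"gripper":1,"translation":[-0.13,-0.0125,0],"dr":[0,0,0]}
    - {"gripper":1,"translation":[-0.13,-0.0125,0],"dr":[0,0,0]}
    - {"gripper":1,"translation":[-0.13,-0.0125,0],"dr":[0,0,0]}
    - {"gripper":1,"translation":[-0.13,-0.0125,0],"dr":[0,0,0]}
    - {"gripper":1,"translation":[-0.13,-0.0125,0],"dr":[0,0,0]}
    - {"gripper":1,"translation":[-0.13,-0.0125,0],"dr":[0,0,0]}
    - {"gripper":1,"translation":[-0.13,-0.0125,0],"dr":[0,0,0]}
    - {"gripper":1,"translation":[-0.13,-0.0125,0],"dr":[0,0,0]}
    - {"gripper":1,"translation":[-0.13,-0.0125,0],"dr":[0,0,0]}
    - {"gripper":1,"translation":[-0.06,-0.006,0],"dr":[0,0,0]}
    - {"gripper":1,"translation":[0,0,0],"dr":[0,0,0]}

```text
clock: 53.67
eef_pos: [448.1, 153.2, 99.1]
tcp_rot: [-3.141, -0.004, 0.105]
contact_force: [-0.9, -1.2, 17.4]
opening: 0.235
```

>>> jog_arm:
  deltas:
    - {"gripper":1,"translation":[-0.03,-0.003,0],"dr":[0,0,0]}
    - {"gripper":1,"translation":[-0.02,-0.002,0],"dr":[0,0,0]}
    - {"gripper":1,"translation":[0,0,0],"dr":[0,0,0]}
    - {"gripper":1,"translation":[0,0,0],"dr":[0,0,0]}

```text
clock: 54.0
eef_pos: [444.7, 153.1, 99.1]
tcp_rot: [-3.14, -0.006, 0.105]
contact_force: [-0.3, -0.1, 16.1]
opening: 0.233
```

>>> jog_arm:
  deltas:
    - {"gripper":1,"translation":[-0.01,0,0.01],"dr":[0,0,0]}
    - {"gripper":0.1,"translation":[0,0,0],"dr":[0,0,0]}
    - {"gripper":-0.2,"translation":[0,0,0],"dr":[0,0,0]}
    - {"gripper":-0.2,"translation":[0,0,0],"dr":[0,0,0]}
    - {"gripper":-0.2,"translation":[0,0,0.2],"dr":[0,0,0]}
    - {"gripper":-0.2,"translation":[0,0,0.4],"dr":[0,0,0]}
    - {"gripper":-0.2,"translation":[0,0,0.4],"dr":[0,0,0]}
    - {"gripper":-0.2,"translation":[-0.1,0.35,0],"dr":[0,0,0]}
    - {"gripper":-0.2,"translation":[-0.1,0.35,0],"dr":[0,0,0]}
    - {"gripper":-0.2,"translation":[0,0.35,0],"dr":[0,0,0]}
    - {"gripper":-0.2,"translation":[0,0,0],"dr":[0,0,0]}
    - {"gripper":-0.2,"translation":[0,0,0],"dr":[0,0,0]}

```text
clock: 55.0
eef_pos: [421.0, 258.6, 197.4]
tcp_rot: [3.142, 0.0, 0.108]
contact_force: [-0.0, -0.6, -0.6]
opening: 0.6
```

Run:
```python
from look import *
blobs("z",("top","scene"))
for nm in("top",):
    im=cv2.imread(f"pics/z_{nm}.png"); u,v=map(int,proj(nm,[444,153,92])); p=im[v-9:v+9,u-9:u+9].max(2)<45
    k,l,st,c=cv2.connectedComponentsWithStats(p.astype(np.uint8))
    i=1+st[1:,4].argmax(); x=c[i]+[u-9,v-9]; print(nm,st[i,4],atz(nm,*x,96).round(1))
a=cv2.imread("pics/z_top.png");b=cv2.imread("pics/z_scene.png")
cv2.imwrite("pics/p12.png",np.hstack([cv2.resize(b[165:285,200:280],(400,600),interpolation=cv2.INTER_CUBIC),cv2.resize(a[172:268,220:284],(400,600),interpolation=cv2.INTER_CUBIC)]))
```

```text
top yel 35 [256.9 202.5] [604.6  22.4] [601.4  20.5]
top yel 13 [260.7 249.8] [457.6   7.9] [459.1   6.4]
top blue 18 [259.1 228.7] [523.   14.2] [522.4  12.5]
top blue 29 [372.2 269.6] [ 402.5 -338.7] [ 405.7 -329.1]
top amber 72 [259.3 229. ] [522.6  14.7] [521.9  12.8]
top amber 77 [261.7 250.6] [454.3   5.7] [456.    4.2]
top amber 74 [239.9 252.5] [447.2  74.4] [449.2  70.5]
scene yel 49 [256.1 194.5] [713.1 100. ] [670.8  70.6]
scene yel 5 [234.6 246.6] [472.   15.1] [441.3 -10.2]
scene blue 114 [360.6 236.9] [ 707.1 -283.8] [ 665.1 -294.7]
scene blue 61 [336. 334.] [ 363.8 -361.8] [ 338.3 -369. ]
scene amber 12 [385.3 201.7] [ 944.5 -281.8] [ 887.5 -293.6]
scene amber 5 [383.6 206.6] [ 915.5 -286. ] [ 860.  -297.5]
scene amber 14 [244.4 230. ] [568.2  48.6] [530.5  19.9]
scene amber 11 [214.1 237.6] [489.8 108.5] [456.1  76.7]
scene amber 30 [245.2 241.2] [528.3  17.6] [492.6  -9.5]
scene amber 17 [233.6 245. ] [496.  38.] [461.9   9.8]
scene amber 35 [215.7 248.3] [455.9  75.4] [423.9  45.3]
scene amber 32 [235.1 255.9] [461.6   7.5] [429.3 -19.1]
scene amber 15 [423.6 270.7] [ 700.1 -482.5] [ 655.6 -484. ]
scene amber 5 [416.  273.2] [ 679.1 -466.8] [ 635.7 -469.1]
55.1 [421.  256.7 197.1]
top 38 [444.5 154.1  96. ]
```

View pics/p12.png

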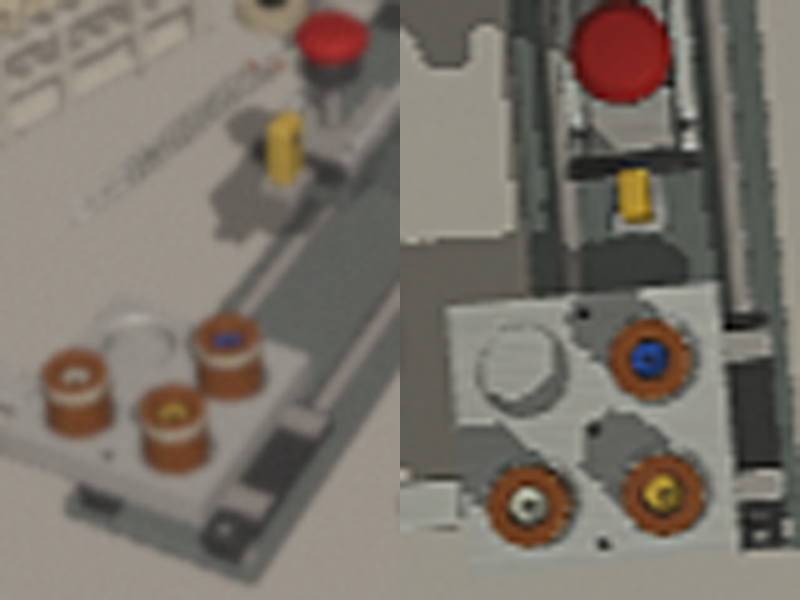

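The last view shows all three plungers sunk below their rims, the pots upright in their pockets, the gauge home and the table out. I'm handing in.

```bash
python3 -c "
from rig import r
print(r.sense()['clock']); print(r.sign_off())"
```

```text
55.1
the job is handed in; nothing more can be done
None
```

I handed the job in at 55.1 s on the robot clock. In my last checks everything in the task appeared to be done, but the hand-in gave no verdict.

**What I did:** I slid the gauge fully home first. Then I put white in pocket 0, yellow in pocket 1 and blue in pocket 3. I found the table's position from its end stops and pressed each pot in turn. The collar stopped at the same height all three times (TCP 219.0, 219.0 and 218.9 mm, with 22–29 N). Last, I pulled the table out and let go.

**What the last pictures and readings showed:**
- **Pots:** All three plungers are below their rims, and every pot stands upright in its pocket.
- **Gauge:** It is home against the cheeks.
- **Table:** The saddle is at about -0.164 m, give or take 2 mm. This comes from the handle's position; I felt no stop force on the last pull.
- **Bottles:** I never moved near them. The 100 ml bottle's cap stayed at the same image position, but I did not check the dropping bottle by measurement.

**What went wrong:** The blue pot leaned about 0.14 rad after its first placing. I gripped it again and reseated it upright. Also, each time I gripped the handle again, the arm shifted the table by about 3 mm, and I corrected for that from the measured position before each press.

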